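# Mount filter capsules on an integrity tester

## Robot

A 6-joint arm with a two-finger parallel gripper is mounted at the origin on a cart in front of the work surface, level with it; the furniture and walls round the work are solid. World frame = base frame: x ahead of the robot, y to its left, z up, the work surface at z = 0. Lengths are in m, angles in rad, forces in N, time in s.
With the tool pointing down it reaches from about 0.3 to 0.95 m from the base axis. Payload 3.1 kg.
Tool frame: the origin (TCP) lies midway between the tips of the shut fingers; the grasp point (between the pads) lies 19 mm behind it (arm.pinch_z is the distance from the TCP to the grasp point, in m); z points along the fingers, y is the line along which they close (so a half turn about z gives the same grasp; the last joint's range is limited). The gripper opens to 85 mm and grips with 20 to 120 N. Pads are 22 mm wide; open, the fingers measure 114 mm over their backs; the gripper's body (76 mm by 85 mm) begins 54 mm behind the grasp point. The pads swing forward as they close: fully open they stand 13 mm farther back than shut.
Start: joints at [-1.191, 0.308, 1.634, -0, 1.2, -0.07], TCP at [0.272, -0.563, 0.231] pointing down, gripper open.
Joint ranges: [-3.06, 3.06], [-0.79, 1.96], [0.05, 2.63], [-1.19, 4.34], [0.05, 2.64], [-2.94, 2.94]. Speed limits (rad/s): [2.79, 2.79, 3.14, 3.14, 3.14, 3.14].

## Interface

Orientations are given as a 3x3 rotation matrix whose columns are the frame's x, y, z axes.
In Python, from cell import arm, cams, order, sensors gives the robot as it stands (arm), with the cameras (cams), the job (order) and the readings (sensors).
- The arm moves only by the shell command python3 steer.py 'ROWS' [FORCE]. ROWS is one flat JSON list of numbers that holds 1 to 5 rows one after another, with no inner brackets; each row has 7 numbers: a rotation vector rx, ry, rz in rad, then dx, dy, dz in m, then the opening from 0.0 (shut) to 1.0 (fully open); each row is the pose to reach, as a shift and turn from the pose commanded when the command began, along the tool's axes at that moment; what a row does not reach only later rows make up. A row lasts 1/10 s, in which the tool goes at most 0.05 m and 0.15 rad, less where a joint would pass 70% of its speed; a pose out of reach is approached as far as the arm can. The fingers move at their own pace and stop on an object; FORCE is the grip in N (left out, the last holds). Time passes only in rows, so rows that do not move let the fingers close. It prints the time, the measured TCP pose, the force, the opening and the grip force at its end. Input that does not fit is refused with a message, and nothing moves.
- sensors.read_state(): the state, without advancing time (a new reading comes with each control period).
- cams.snapshot(name): name is "scene" or "top" or "wrist"; returns the picture (480x640x3 uint8, blue, green, red); there is no depth.
- cams.camera_params(name): a dict with "K" (3x3 intrinsics, pixels), "eye" and "orientation" of the camera in the world. Camera axes: x right, y up, looking along -z (the intrinsics and any distortion apply to the point x, -y, -z); pixel columns grow to the right and rows downward; lengths in m; the calibration is good to about 2 mm. A picture is of the moment at which its call begins: read the wrist's pose just before it. camera_params takes no time and is no camera call; for the wrist camera it gives the pose at the moment of the call.
- order.finish_job(): hands the job in; it is judged then, once.
The state is a dict: "time": time; "joint_positions": joint angles; "qd": joint speeds; "effort": joint torques, N m; "position": TCP position; "ee_rot": TCP orientation; "wrist_force": force on the tool from outside, world axes, zero at the start; "ft_torque": the same for the moment, N m; "grip_width": opening from 0.0 (shut) to 1.0 (fully open); "finger_force": force on a finger pad.
Only numpy, scipy, OpenCV 4.12 (cv2) and the standard library are available. Lean on these libraries where they do the work, as an engineer would, in place of code of your own. Each camera call takes 0.05 s, during which the arm holds its last target. There are 200 camera calls.

## Task

Mount every filter capsule from the rack on the integrity tester, each in any port of its own: pull the port's brass sleeve down until it stays, then push the capsule's plug in until it is fully home and the sleeve springs up and locks it. When all are locked, take the stylus from its holster and with its tip (never pressing the switch bank with the fingers) switch on the rocker of each port that carries a capsule, rear end down, leaving the channels of empty ports off (air must never be on at a port without a locked capsule), and close the vent by switching the rightmost rocker off, front end down. Finally stand the stylus back in its holster, and leave the beaker and the petri dish where they are.

Things in the scene. Friction and masses are not known exactly. Their poses are not given: they have to be found in the camera images.
- tester: fixed filter-integrity tester, white housing 150 (x) x 330 (y) x 34 mm high; origin under its centre on the bench, x to its back, y to its left, z up. Aluminium bar on its rear half (top at 56 mm) with three upright quick-coupling sockets in a row along y, 95 mm apart, at x = 30 mm. Rocker bank on the front panel; black stylus holster at its right (-y) end
- switch_bank: black bank of 4 small white rockers, 38 x 90 mm; origin 34.5 mm above the bench at tester x = -40 mm, same axes. Rockers 1 to 4 from left to right (1 to 3 as the ports, 4 the vent valve) hinged at y = 30, 10, -10, -30 mm, x = 0. Press at x = +7.5 mm (rear end) for on: x = -7.5 for off; the raised end's face is 13 mm above the origin, pressed 10. Ribs 12 mm high, gaps 12 mm wide: stylus only
- rack: grey plastic block 160 x 160 x 38 mm, loose, 0.9 kg, on the bench; origin under its centre, z up. Four holes at x, y = +-42.5 mm, 19.5 mm wide, hold capsules upright, their hexagons resting on the top face (capsule origins 2 mm above the bench); some holes are empty
- stylus: round grey switch stylus 130 mm long, 25 g; origin at its tip, z axis along it to the grip end. Tip 4.8 mm across up to 14 mm, barrel 9 mm from 22 to 75 mm, grip 11 mm across from 75 to 130 mm. Starts standing tip down in the holster, may lean a little
- holster (a point): centre of the floor in the stylus holster, 8 mm above the bench, z up; at tester x = -40, y = -177.5 mm. The holster is an upright tube, 12.8 mm bore, 21 mm outside, mouth 52 mm above this point. The stowed stylus stands with its tip here
- capsule_a: filter capsule, about 120 g, upright in the rack; may be absent. Origin at the lower end of its plug, z up along it. Steel plug 17 mm across, 36 mm long, with a 10 mm neck (locking groove) at 9 to 18 mm; hexagon 27 mm at 36 to 42 mm; white ribbed round body 36 mm across at 42 to 95 mm (grip here); thin nozzle to 108 mm
- capsule_b: filter capsule, about 120 g, upright in the rack; may be absent. Origin at the lower end of its plug, z up along it. Steel plug 17 mm across, 36 mm long, with a 10 mm neck (locking groove) at 9 to 18 mm; hexagon 27 mm at 36 to 42 mm; white ribbed round body 36 mm across at 42 to 95 mm (grip here); thin nozzle to 108 mm
- capsule_c: filter capsule, about 120 g, upright in the rack; may be absent. Origin at the lower end of its plug, z up along it. Steel plug 17 mm across, 36 mm long, with a 10 mm neck (locking groove) at 9 to 18 mm; hexagon 27 mm at 36 to 42 mm; white ribbed round body 36 mm across at 42 to 95 mm (grip here); thin nozzle to 108 mm
- capsule_d: filter capsule, about 120 g, upright in the rack; may be absent. Origin at the lower end of its plug, z up along it. Steel plug 17 mm across, 36 mm long, with a 10 mm neck (locking groove) at 9 to 18 mm; hexagon 27 mm at 36 to 42 mm; white ribbed round body 36 mm across at 42 to 95 mm (grip here); thin nozzle to 108 mm
- port1 (a point): left socket (port 1): point on its axis where the lower end of a fully seated plug lies, 72 mm above the bench; z up. Mouth of the 20 mm bore 32 mm higher. With the sleeve forward, pawls stop a plug 16 mm above this point, or lock a seated one. With it back, a collar 3 mm above this point gives way at about 5 N
- sleeve1 (a joint): brass sleeve of port 1, round, 34 mm across, 26 mm long, slides on the socket: 0 = forward (up; spans 6 to 32 mm above the port point), 0.010 = back (down). 5 to 8 N spring drives it up; pulled fully down it stays back when let go (reads about 0.009). A plug pushed home onto the collar releases it: it springs up and locks the plug. Pulling it back frees the plug again
- port2 (a point): middle socket (port 2): point on its axis where the lower end of a fully seated plug lies, 72 mm above the bench; z up. Mouth of the 20 mm bore 32 mm higher. With the sleeve forward, pawls stop a plug 16 mm above this point, or lock a seated one. With it back, a collar 3 mm above this point gives way at about 5 N
- sleeve2 (a joint): brass sleeve of port 2, round, 34 mm across, 26 mm long, slides on the socket: 0 = forward (up; spans 6 to 32 mm above the port point), 0.010 = back (down). 5 to 8 N spring drives it up; pulled fully down it stays back when let go (reads about 0.009). A plug pushed home onto the collar releases it: it springs up and locks the plug. Pulling it back frees the plug again
- port3 (a point): right socket (port 3): point on its axis where the lower end of a fully seated plug lies, 72 mm above the bench; z up. Mouth of the 20 mm bore 32 mm higher. With the sleeve forward, pawls stop a plug 16 mm above this point, or lock a seated one. With it back, a collar 3 mm above this point gives way at about 5 N
- sleeve3 (a joint): brass sleeve of port 3, round, 34 mm across, 26 mm long, slides on the socket: 0 = forward (up; spans 6 to 32 mm above the port point), 0.010 = back (down). 5 to 8 N spring drives it up; pulled fully down it stays back when let go (reads about 0.009). A plug pushed home onto the collar releases it: it springs up and locks the plug. Pulling it back frees the plug again
- rocker1 (a joint): rocker 1 from the left in the bank, the channel of port 1, 22 x 9.5 mm: 0 = off (rear end up), 0.42 rad = on (rear end down). Stiff, stays where it is put; a push of about 4 N through 3 mm on the raised end flips it fully
- rocker2 (a joint): rocker 2 from the left in the bank, the channel of port 2, 22 x 9.5 mm: 0 = off (rear end up), 0.42 rad = on (rear end down). Stiff, stays where it is put; a push of about 4 N through 3 mm on the raised end flips it fully
- rocker3 (a joint): rocker 3 from the left in the bank, the channel of port 3, 22 x 9.5 mm: 0 = off (rear end up), 0.42 rad = on (rear end down). Stiff, stays where it is put; a push of about 4 N through 3 mm on the raised end flips it fully
- rocker4 (a joint): rightmost rocker of the bank, for the vent valve, on at the start, 22 x 9.5 mm: 0 = off (rear end up), 0.42 rad = on (rear end down). Stiff, stays where it is put; a push of about 4 N through 3 mm on the raised end flips it fully
- beaker: small beaker 51 x 45 x 70 mm behind the tester; not part of the job
- petri_front: petri dish 88 mm across, 16 mm high, in front of the work; not part of the job

How it is judged:
On the way, in this order (a step that is already met when the one before it is completed fails the run):
1. a port's sleeve has been pulled back and stays (value of joint any of sleeve1, sleeve2, sleeve3 above 0.008 m), for 0.2 s.
2. every capsule is seated in a port with that port's sleeve forward (((distance between capsule_a and port1 below 0.005 m and value of joint sleeve1 below 0.0015 m) or (distance between capsule_a and port2 below 0.005 m and value of joint sleeve2 below 0.0015 m) or (distance between capsule_a and port3 below 0.005 m and value of joint sleeve3 below 0.0015 m)) and ((distance between capsule_b and port1 below 0.005 m and value of joint sleeve1 below 0.0015 m) or (distance between capsule_b and port2 below 0.005 m and value of joint sleeve2 below 0.0015 m) or (distance between capsule_b and port3 below 0.005 m and value of joint sleeve3 below 0.0015 m)) and ((distance between capsule_c and port1 below 0.005 m and value of joint sleeve1 below 0.0015 m) or (distance between capsule_c and port2 below 0.005 m and value of joint sleeve2 below 0.0015 m) or (distance between capsule_c and port3 below 0.005 m and value of joint sleeve3 below 0.0015 m)) and ((distance between capsule_d and port1 below 0.005 m and value of joint sleeve1 below 0.0015 m) or (distance between capsule_d and port2 below 0.005 m and value of joint sleeve2 below 0.0015 m) or (distance between capsule_d and port3 below 0.005 m and value of joint sleeve3 below 0.0015 m))), for 0.2 s.
3. the rocker of every port that carries a capsule is on ((((distance between capsule_a and port1 below 0.005 m and value of joint sleeve1 below 0.0015 m) and value of joint rocker1 above 0.34 rad) or ((distance between capsule_a and port2 below 0.005 m and value of joint sleeve2 below 0.0015 m) and value of joint rocker2 above 0.34 rad) or ((distance between capsule_a and port3 below 0.005 m and value of joint sleeve3 below 0.0015 m) and value of joint rocker3 above 0.34 rad)) and (((distance between capsule_b and port1 below 0.005 m and value of joint sleeve1 below 0.0015 m) and value of joint rocker1 above 0.34 rad) or ((distance between capsule_b and port2 below 0.005 m and value of joint sleeve2 below 0.0015 m) and value of joint rocker2 above 0.34 rad) or ((distance between capsule_b and port3 below 0.005 m and value of joint sleeve3 below 0.0015 m) and value of joint rocker3 above 0.34 rad)) and (((distance between capsule_c and port1 below 0.005 m and value of joint sleeve1 below 0.0015 m) and value of joint rocker1 above 0.34 rad) or ((distance between capsule_c and port2 below 0.005 m and value of joint sleeve2 below 0.0015 m) and value of joint rocker2 above 0.34 rad) or ((distance between capsule_c and port3 below 0.005 m and value of joint sleeve3 below 0.0015 m) and value of joint rocker3 above 0.34 rad)) and (((distance between capsule_d and port1 below 0.005 m and value of joint sleeve1 below 0.0015 m) and value of joint rocker1 above 0.34 rad) or ((distance between capsule_d and port2 below 0.005 m and value of joint sleeve2 below 0.0015 m) and value of joint rocker2 above 0.34 rad) or ((distance between capsule_d and port3 below 0.005 m and value of joint sleeve3 below 0.0015 m) and value of joint rocker3 above 0.34 rad))), for 0.2 s.
At the end, for the whole second after the job is handed in: Each capsule present sits in a port, plug end within 5 mm of the seat, that sleeve within 1.5 mm of forward, that rocker on (over 0.34 rad); all others, vent included, off (under 0.08); stylus in its holster, tip within 12 mm of its floor, under 0.2 rad from upright; all at rest (all of step 3 and (value of joint rocker1 below 0.08 rad or (distance between capsule_a and port1 below 0.005 m and value of joint sleeve1 below 0.0015 m) or (distance between capsule_b and port1 below 0.005 m and value of joint sleeve1 below 0.0015 m) or (distance between capsule_c and port1 below 0.005 m and value of joint sleeve1 below 0.0015 m) or (distance between capsule_d and port1 below 0.005 m and value of joint sleeve1 below 0.0015 m)) and (value of joint rocker2 below 0.08 rad or (distance between capsule_a and port2 below 0.005 m and value of joint sleeve2 below 0.0015 m) or (distance between capsule_b and port2 below 0.005 m and value of joint sleeve2 below 0.0015 m) or (distance between capsule_c and port2 below 0.005 m and value of joint sleeve2 below 0.0015 m) or (distance between capsule_d and port2 below 0.005 m and value of joint sleeve2 below 0.0015 m)) and (value of joint rocker3 below 0.08 rad or (distance between capsule_a and port3 below 0.005 m and value of joint sleeve3 below 0.0015 m) or (distance between capsule_b and port3 below 0.005 m and value of joint sleeve3 below 0.0015 m) or (distance between capsule_c and port3 below 0.005 m and value of joint sleeve3 below 0.0015 m) or (distance between capsule_d and port3 below 0.005 m and value of joint sleeve3 below 0.0015 m)) and value of joint rocker4 below 0.08 rad and distance between stylus and holster below 0.012 m and angle between stylus's own z axis and vertical below 0.2 rad and linear speed of each of stylus, capsule_a, capsule_b, capsule_c, capsule_d below 0.02 m/s); the robot touches nothing.
It fails at once if a channel is switched on while its port has no locked capsule ((value of joint rocker1 above 0.34 rad and not ((distance between capsule_a and port1 below 0.005 m and value of joint sleeve1 below 0.0015 m) or (distance between capsule_b and port1 below 0.005 m and value of joint sleeve1 below 0.0015 m) or (distance between capsule_c and port1 below 0.005 m and value of joint sleeve1 below 0.0015 m) or (distance between capsule_d and port1 below 0.005 m and value of joint sleeve1 below 0.0015 m))) or (value of joint rocker2 above 0.34 rad and not ((distance between capsule_a and port2 below 0.005 m and value of joint sleeve2 below 0.0015 m) or (distance between capsule_b and port2 below 0.005 m and value of joint sleeve2 below 0.0015 m) or (distance between capsule_c and port2 below 0.005 m and value of joint sleeve2 below 0.0015 m) or (distance between capsule_d and port2 below 0.005 m and value of joint sleeve2 below 0.0015 m))) or (value of joint rocker3 above 0.34 rad and not ((distance between capsule_a and port3 below 0.005 m and value of joint sleeve3 below 0.0015 m) or (distance between capsule_b and port3 below 0.005 m and value of joint sleeve3 below 0.0015 m) or (distance between capsule_c and port3 below 0.005 m and value of joint sleeve3 below 0.0015 m) or (distance between capsule_d and port3 below 0.005 m and value of joint sleeve3 below 0.0015 m)))).
It fails at once if the fingers press on the switch bank (contact force between the fingers and switch_bank above 1 N).
It fails at once if the beaker is pushed aside (distance of beaker from where it was at the start of the episode above 0.03 m).
It fails at once if the petri dish is pushed aside (distance of petri_front from where it was at the start of the episode above 0.03 m).
Of capsule_a, capsule_b, capsule_c, capsule_d only 2 to 3 are there at a start; the rules pass over those that are not, and their reading is None.
At some moment in a run one of rack may be knocked a few centimetres aside while the robot is not near it.
Once in a run the grip may slacken for a moment while it holds something.
It also fails if it takes over 210 s, if anything falls off the work surface, if the arm or the gripper's body presses on something with over 40 N, if the wrist force passes 120 N, or if a joint passes its speed limit or range.

## Working session

There is one attempt and no reset: what is moved stays moved. The work goes in short steps, Python scripts to look and compute and a shell command to move; the robot and the scene stay as the last step left them, time stands still between calls to the robot, and variables do not carry over. Pictures are saved under pics/ and viewed, at most 14 in all, crops included, and the job is handed in when it is done.

```bash
ls; mkdir -p pics; python3 - <<'E'
from cell import arm, cams, order, sensors
import cv2,numpy as np
for n in ["scene","top","wrist"]:
    p=cams.camera_params(n); print(n,{k:np.round(v,4).tolist() if not isinstance(v,str) else v for k,v in p.items()})
    cv2.imwrite(f"pics/{n}0.png",cams.snapshot(n))
s=sensors.read_state(); print({k:np.round(v,4).tolist() for k,v in s.items()}); print(arm.pinch_z)
E
```

```text
cell.py
pics
steer.py
scene {'K': [[585.9764, 0.0, 320.3287], [0.0, 585.9764, 240.4277], [0.0, 0.0, 1.0]], 'eye': [-0.2419, 0.8773, 0.7299], 'orientation': [[-0.7681, 0.2868, -0.5725], [-0.6398, -0.3797, 0.6682], [-0.0258, 0.8795, 0.4751]]}
top {'K': [[599.4199, 0.0, 318.9765], [0.0, 599.4199, 234.6415], [0.0, 0.0, 1.0]], 'eye': [0.2416, -0.0174, 1.5252], 'orientation': [[-0.0014, 0.9825, -0.186], [-0.9999, 0.0013, 0.014], [0.014, 0.186, 0.9824]]}
wrist {'K': [[338.6939, 0.0, 322.1091], [0.0, 338.6939, 236.9257], [0.0, 0.0, 1.0]], 'eye': [0.3408, -0.5284, 0.3724], 'orientation': [[0.4349, 0.8582, 0.2725], [-0.9005, 0.415, 0.13], [-0.0015, -0.302, 0.9533]]}
{'time': 0.15, 'joint_positions': [-1.1907, 0.3088, 1.6349, -0.0, 1.1997, -0.0697], 'qd': [0.0006, -0.0029, -0.0031, -0.0019, -0.002, 0.0009], 'effort': [-0.0004, -41.5802, -27.7146, -0.0001, 0.0061, 0.0], 'position': [0.2715, -0.5623, 0.2303], 'ee_rot': [[0.9005, 0.4348, -0.0007], [0.4348, -0.9005, 0.0017], [0.0001, -0.0018, -1.0]], 'wrist_force': [-0.1606, 0.04, 0.0903], 'ft_torque': [0.0067, -0.0041, 0.0247], 'finger_force': 0.0, 'grip_width': 1.0047}
0.0187
```

View pics/top0.png

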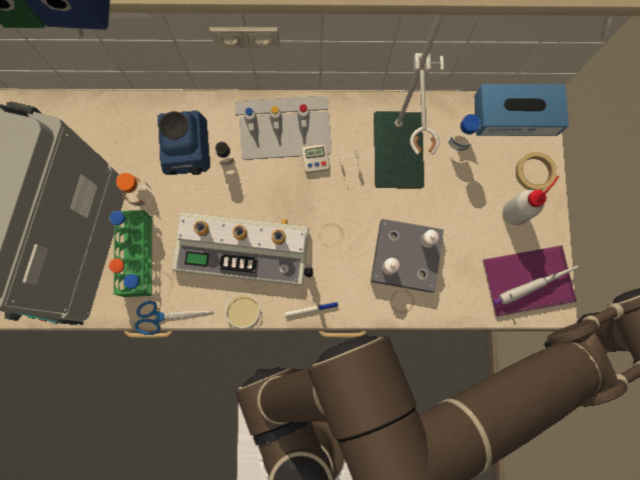

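View pics/scene0.png

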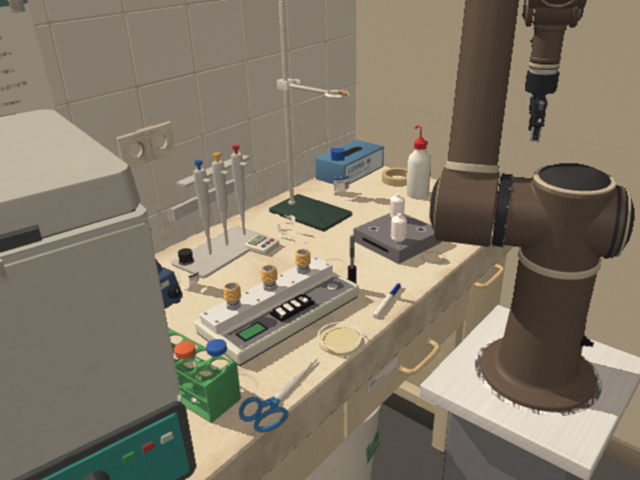

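The top view shows two capsules, in rack holes at about (430,238) and (391,266). The sockets are at about (201,228), (240,232) and (279,237), the bank at (238,264), the holster at (309,272), the petri dish at (243,312) and the glass beaker at (330,236). The scene view agrees.

```bash
cat > h.py <<'E'
from cell import arm, cams, order, sensors
import cv2, numpy as np
from scipy.spatial.transform import Rotation as Rn
def ray(p,uv):
    d=np.linalg.inv(p["K"])@np.array([uv[0],uv[1],1.]); d=np.array([d[0],-d[1],-d[2]])
    return np.asarray(p["eye"]),np.asarray(p["orientation"])@d
def onz(p,uv,z):
    o,d=ray(p,uv); return o+d*(z-o[2])/d[2]
def proj(p,X):
    c=np.asarray(p["orientation"]).T@(np.asarray(X)-p["eye"]); q=np.asarray(p["K"])@np.array([c[0],-c[1],-c[2]]); return q[:2]/q[2]
def down(yaw):  # tool x at world angle yaw, z down
    c,s=np.cos(yaw),np.sin(yaw); return np.array([[c,s,0],[s,-c,0],[0,0,-1.]])
def delta(xyz,yaw,z_is_pinch=False):
    s=sensors.read_state(); R=np.asarray(s["ee_rot"]); d=R.T@(np.asarray(xyz)-s["position"])
    r=Rn.from_matrix(R.T@down(yaw)).as_rotvec(); print("rot",np.round(r,4),"d",np.round(d,4))
E
python3 - <<'E'
from h import *
p=cams.camera_params("top")
P=[onz(p,u,.104) for u in [(201,226),(240,231),(279,236)]]
for q in P: print(np.round(q,3))
v=P[0]-P[2]; print("len",np.linalg.norm(v),"yaw",np.arctan2(-v[0],v[1]))
for n,u,z in [("holster",(309,272),.11),("bank",(238,264),.045),("capF",(391,263),.11),("capR",(431,236),.11),("rackC",(407,256),.038),("petri",(243,312),.016),("beaker",(330,236),.035)]: print(n,np.round(onz(p,u,z),3))
delta([0.46,0.16,0.33],np.arctan2(-v[0],v[1]))
E
```

```text
[0.532 0.247 0.104]
[0.519 0.153 0.104]
[0.507 0.059 0.104]
len 0.18990203136853817 yaw -0.128372678735702
holster [ 0.419 -0.014  0.11 ]
bank [0.447 0.163 0.045]
capF [ 0.441 -0.209  0.11 ]
capR [ 0.507 -0.307  0.11 ]
rackC [ 0.469 -0.26   0.038]
petri [0.331 0.151 0.016]
beaker [ 0.52  -0.067  0.035]
rot [-1.800e-03  4.000e-04  5.781e-01] d [ 0.4838 -0.5686 -0.0986]
```

```bash
python3 steer.py '[0,0,0.145,0.032,-0.038,-0.004,1,0,0,0.29,0.064,-0.076,-0.008,1,0,0,0.434,0.096,-0.114,-0.012,1,0,0,0.578,0.128,-0.152,-0.016,1,0,0,0.578,0.16,-0.19,-0.02,1]' && python3 - <<'E'
from h import *
delta([0.46,0.16,0.25],-.128)
E
```

```text
time: 0.65
position: [0.3331, -0.3201, 0.251]
ee_rot: [[0.991, -0.131, -0.0], [-0.131, -0.991, 0.001], [-0.0, -0.001, -1.0]]
wrist_force: [0.3, 1.1, 0.6]
grip_width: 0.998
finger_force: 0.0
rot [-0.0006  0.0001 -0.0035] d [ 0.0629 -0.4926  0.0013]
```

```bash
python3 steer.py '[0,0,0,0.006,-0.049,0,1,0,0,0,0.012,-0.098,0,1,0,0,0,0.018,-0.147,0,1,0,0,0,0.024,-0.196,0,1,0,0,0,0.03,-0.245,0,1]' | head -2 && python3 steer.py '[0,0,0,0.006,-0.049,0,1,0,0,0,0.012,-0.098,0,1,0,0,0,0.018,-0.147,0,1,0,0,0,0.024,-0.196,0,1,0,0,0,0.03,-0.22,0,1]'|head -2 && python3 steer.py '[0,0,0,0,0,0,1,0,0,0,0,0,0,1]' && python3 - <<'E'
from h import *
p=cams.camera_params("wrist"); im=cams.snapshot("wrist"); cv2.imwrite("pics/w1.png",im)
import pickle; pickle.dump(p,open("w1.pkl","wb"))
yw=-.128; T=lambda x,y: np.array([.519,.153])-.03*np.array([np.cos(yw),np.sin(yw)])+x*np.array([np.cos(yw),np.sin(yw)])+y*np.array([-np.sin(yw),np.cos(yw)])
for n,x,y,z in [("p1",.03,.095,.104),("p2",.03,0,.104),("p3",.03,-.095,.104),("r1",-.04,.03,.0445),("r4",-.04,-.03,.0445),("hol",-.04,-.1775,.06)]:
    print(n,np.round(T(x,y),4),np.round(proj(p,[*T(x,y),z]),1))
E
```

```text
time: 1.15
position: [0.3942, -0.0811, 0.2513]
time: 1.65
position: [0.4521, 0.1349, 0.2512]
time: 1.85
position: [0.4516, 0.1313, 0.2508]
ee_rot: [[0.992, -0.126, -0.001], [-0.126, -0.992, -0.001], [-0.001, 0.001, -1.0]]
wrist_force: [-0.2, 0.0, 1.0]
grip_width: 1.002
finger_force: 0.0
p1 [0.5311 0.2472] [170.4 145.6]
p2 [0.519 0.153] [285.7 145.7]
p3 [0.5069 0.0588] [400.9 145.9]
r1 [0.4534 0.1917] [265.  211.8]
r4 [0.4457 0.1322] [321.9 211.8]
hol [ 0.4269 -0.0141] [467.7 215.6]
```

View pics/w1.png

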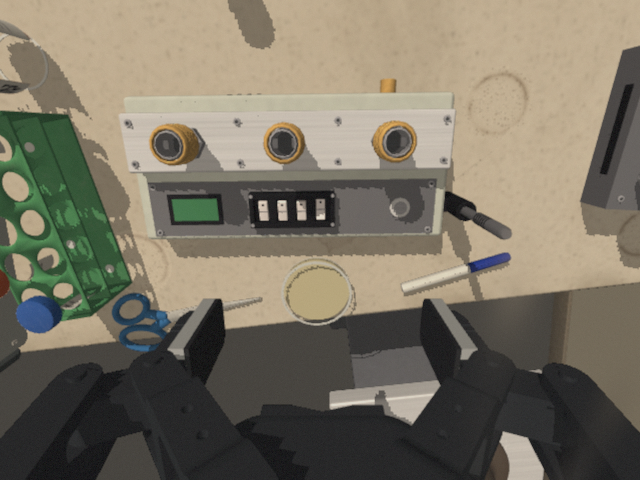

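The wrist view shows all three sockets (about (172,144), (284,143) and (398,141)), the bank centred at (291,209) with its four rockers, and the holster at (458,205) with the stylus leaning to its right. I'll refine these on an enlarged crop.

```bash
python3 - <<'E'
import cv2,numpy as np
im=cv2.imread("pics/w1.png")
a=[cv2.resize(im[118:172,c-32:c+32],None,fx=4,fy=4,interpolation=cv2.INTER_CUBIC) for c in (174,284,397)]
b=cv2.resize(im[184:236,244:340],None,fx=4,fy=4,interpolation=cv2.INTER_CUBIC)
c=cv2.resize(im[184:236,430:526],None,fx=4,fy=4,interpolation=cv2.INTER_CUBIC)
r1=np.hstack(a); r2=np.hstack([b,c]); o=np.zeros((r1.shape[0]+r2.shape[0],768,3),np.uint8); o[:r1.shape[0]]=r1; o[r1.shape[0]:]=r2
cv2.imwrite("pics/w1c.png",o)
hsv=cv2.cvtColor(im,cv2.COLOR_BGR2HSV)
m=cv2.inRange(hsv,(8,110,90),(28,255,255))
cs,_=cv2.findContours(m[110:180],cv2.RETR_EXTERNAL,cv2.CHAIN_APPROX_NONE)
for k in cs:
    if len(k)>60: k=k+[0,110]; print("brass",np.round(cv2.fitEllipse(k),1) if 0 else cv2.boundingRect(k))
E
```

```text
brass (149, 124, 49, 41)
brass (264, 123, 41, 41)
brass (373, 121, 43, 41)
```

View pics/w1c.png

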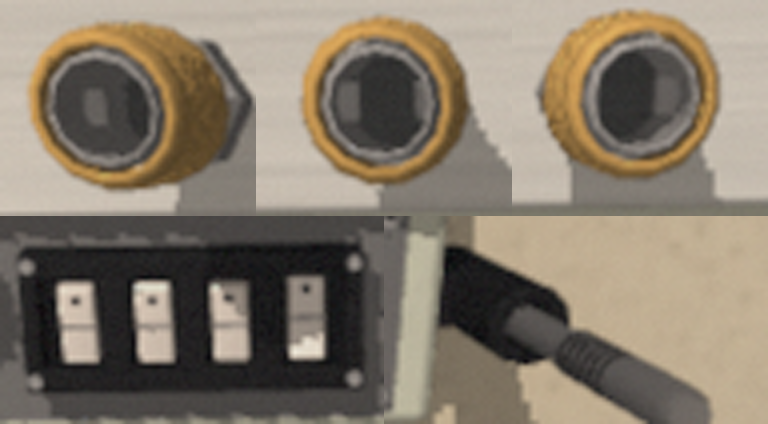

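```bash
cat >> h.py <<'E'
import json,os
if os.path.exists("t.json"):
    _t=json.load(open("t.json")); TY=_t["yaw"]; TO=np.array(_t["o"])
    def T(x,y): c,s=np.cos(TY),np.sin(TY); return TO+np.array([c*x-s*y,s*x+c*y])
E
python3 - <<'E'
from h import *
import pickle
p=pickle.load(open("w1.pkl","rb"))
P=[onz(p,u,.104)[:2] for u in [(167.6,144.1),(282.6,142.9),(396.9,141.4)]]
print(np.round(P,4),np.linalg.norm(P[0]-P[1]),np.linalg.norm(P[1]-P[2]))
v=P[0]-P[2]; yaw=float(np.arctan2(-v[0],v[1])); c=np.mean(P,0); o=c-.03*np.array([np.cos(yaw),np.sin(yaw)])
print(yaw,o); json.dump({"yaw":yaw,"o":o.tolist()},open("t.json","w"))
R=np.array([[np.cos(yaw),np.sin(yaw)],[-np.sin(yaw),np.cos(yaw)]])
for z in (.036,.0445):
  for x,y in [(192.75,106),(77,106),(153,105),(229,104),(306,102)]:
    q=onz(p,(244+x/4-.375,184+y/4-.375),z)[:2]; print(z,np.round(R@(q-o),4))
E
python3 - <<'E'
from h import *
print(TY,T(.03,-.095)); delta([*T(.03,-.095),.15],TY)
delta([*T(.03,.095),.15],TY)
E
```

```text
[[0.5325 0.2492]
 [0.5216 0.1552]
 [0.5109 0.0619]] 0.09465620822987167 0.09396206465723922
-0.11510006297279131 [0.49185918 0.15887756]
0.036 [-0.0425  0.0007]
0.036 [-0.0422  0.0319]
0.036 [-0.0421  0.0114]
0.036 [-0.0421 -0.0091]
0.036 [-0.0418 -0.0299]
0.0445 [-0.0405 -0.0001]
0.0445 [-0.0402  0.0303]
0.0445 [-0.0402  0.0103]
0.0445 [-0.0401 -0.0097]
0.0445 [-0.0398 -0.0299]
-0.11510006297279131 [0.5107503  0.06106077]
rot [ 0.0011  0.0012 -0.0128] d [0.0678 0.0614 0.1008]
rot [ 0.0011  0.0012 -0.0128] d [ 0.0653 -0.1286  0.1006]
```

```bash
python3 steer.py '[0,0,-0.0128,0.023,0.021,0.03,1,0,0,-0.0128,0.046,0.042,0.06,1,0,0,-0.0128,0.068,0.0614,0.1,1,0,0,-0.0128,0.068,0.0614,0.1,1,0,0,-0.0128,0.068,0.0614,0.1,1]' && python3 - <<'E'
from h import *
delta([*T(.03,-.095),.077],TY)
E
```

```text
time: 2.4
position: [0.5103, 0.0599, 0.1498]
ee_rot: [[0.993, -0.119, -0.004], [-0.119, -0.993, -0.0], [-0.004, 0.001, -1.0]]
wrist_force: [0.5, 0.6, -0.2]
grip_width: 0.998
finger_force: 0.0
rot [ 0.0005  0.0042 -0.004 ] d [ 0.0006 -0.0013  0.0728]
```

```bash
python3 steer.py '[0,0.004,-0.004,0.0005,-0.001,0.035,1,0,0.004,-0.004,0.0005,-0.001,0.073,1,0,0.004,-0.004,0.0005,-0.001,0.073,1]' 60 && python3 - <<'E'
from h import *
delta([*T(.03,-.095),.077],TY)
E
python3 steer.py '[0,0,0,0,0,0,0.3,0,0,0,0,0,0,0.3,0,0,0,0,0,0,0.3,0,0,0,0,0,0,0.3,0,0,0,0,0,0,0.3]' 60; python3 -c "
from h import *
delta([*T(.03,-.095),.077],TY); cv2.imwrite('pics/w2.png',cams.snapshot('wrist'))"
```

```text
time: 2.7
position: [0.5083, 0.0625, 0.0759]
ee_rot: [[0.994, -0.111, -0.004], [-0.111, -0.994, -0.001], [-0.004, 0.001, -1.0]]
wrist_force: [-1.4, -0.3, -0.7]
grip_width: 0.997
finger_force: 0.0
rot [0.001  0.0036 0.0035] d [ 0.0026  0.0012 -0.0011]
time: 3.2
position: [0.5141, 0.0608, 0.0807]
ee_rot: [[0.994, -0.109, 0.008], [-0.109, -0.994, -0.004], [0.008, 0.003, -1.0]]
wrist_force: [-0.9, -6.8, 5.8]
grip_width: 0.391
finger_force: 63.2
rot [ 0.0032 -0.008   0.0056] d [-0.0034  0.0001  0.0037]
```

View pics/w2.png

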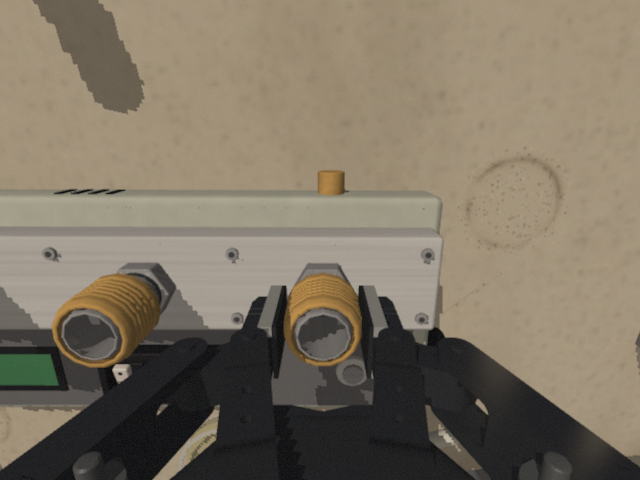

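The pads hold sleeve 3 squarely (sleeve top at (324,335), between the fingers). Pulling it down.

```bash
python3 steer.py '[0,0,0,0,0,0.004,0.3,0,0,0,0,0,0.008,0.3,0,0,0,0,0,0.012,0.3,0,0,0,0,0,0.012,0.3]' 60; python3 -c "
from h import *
delta([*T(.03,-.095),.077],TY)"
```

```text
time: 3.65
position: [0.5141, 0.0608, 0.071]
ee_rot: [[0.994, -0.109, 0.006], [-0.109, -0.994, -0.004], [0.006, 0.003, -1.0]]
wrist_force: [-7.0, -6.8, 22.2]
grip_width: 0.387
finger_force: 65.2
rot [ 0.0033 -0.0059  0.0056] d [-0.0033  0.0001 -0.006 ]
```

```bash
python3 steer.py '[0,0,0,0,0,0,1,0,0,0,0,0,0,1,0,0,0,0,0,0,1,0,0,0,0,0,0,1]' 60; python3 steer.py '[0,0,0,0,0,-0.04,1,0,0,0,0,0,-0.075,1,0,0,0,0,0,-0.075,1,0,0,0,0,0,-0.075,1]';  python3 -c "
from h import *
delta([*T(.03,.095),.15],TY); im=cams.snapshot('wrist');cv2.imwrite('pics/w3.png',im)
import pickle; pickle.dump(cams.camera_params('wrist'),open('w3.pkl','wb'))"
```

```text
time: 4.05
position: [0.5123, 0.0629, 0.0662]
ee_rot: [[0.994, -0.111, 0.004], [-0.111, -0.994, -0.0], [0.004, -0.0, -1.0]]
wrist_force: [-0.9, -0.5, 0.6]
grip_width: 0.998
finger_force: 0.0
time: 4.45
position: [0.5127, 0.0629, 0.1419]
ee_rot: [[0.994, -0.111, 0.006], [-0.111, -0.994, -0.0], [0.006, -0.0, -1.0]]
wrist_force: [-0.9, 0.0, 0.1]
grip_width: 1.0
finger_force: 0.0
rot [-0.0003 -0.0057  0.004 ] d [-0.0009 -0.188  -0.008 ]
```

View pics/w3.png

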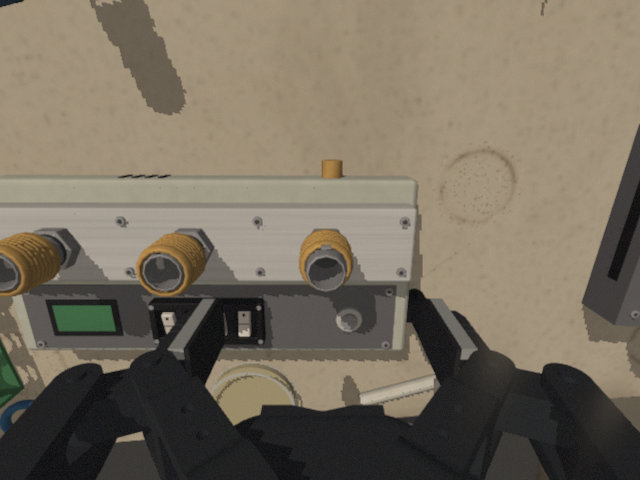

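Sleeve 3 stayed back: the grey socket rim now stands above the brass at (326,268). Next is sleeve 1.

```bash
python3 steer.py '[0,-0.003,0.004,-0.0009,-0.047,0,1,0,-0.006,0.004,-0.0009,-0.094,0,1,0,-0.006,0.004,-0.0009,-0.141,0,1,0,-0.006,0.004,-0.0009,-0.188,0,1,0,-0.006,0.004,-0.0009,-0.188,0,1]' |head -1; python3 steer.py '[0,0,0,0,0,0,1,0,0,0,0,0,0,1]' ;  python3 -c "
from h import *
delta([*T(.03,.095),.077],TY)
import pickle; p=pickle.load(open('w3.pkl','rb'));print(onz(p,(325.5,267),.104),T(.03,-.095),onz(p,(165,271),.104),T(.03,0))"
```

```text
time: 5.0
time: 5.2
position: [0.5307, 0.2484, 0.1394]
ee_rot: [[0.993, -0.115, -0.006], [-0.115, -0.993, -0.002], [-0.005, 0.002, -1.0]]
wrist_force: [0.3, -0.5, -0.1]
grip_width: 1.002
finger_force: 0.0
rot [ 0.0023  0.0053 -0.0005] d [ 0.002  -0.0018  0.0624]
[0.51366623 0.0608332  0.104     ] [0.5107503  0.06106077] [0.52140848 0.15235548 0.104     ] [0.52166067 0.15543218]
```

```bash
for i in 1 2 3; do python3 steer.py '[0,0,0,0,0,0,1]' | sed -n 2,3p; done; python3 steer.py '[0,0,0,0.002,-0.002,0.03,1,0,0,0,0.002,-0.002,0.062,1,0,0,0,0.002,-0.002,0.062,1,0,0,0,0.002,-0.002,0.062,1]' 60|sed -n 2,4p; python3 steer.py '[0,0,0,0,0,0,0.3,0,0,0,0,0,0,0.3,0,0,0,0,0,0,0.3,0,0,0,0,0,0,0.3,0,0,0,0,0,0,0.3]' 60;  python3 steer.py '[0,0,0,0,0,0.004,0.3,0,0,0,0,0,0.008,0.3,0,0,0,0,0,0.012,0.3,0,0,0,0,0,0.013,0.3,0,0,0,0,0,0.013,0.3]' 60
```

```text
position: [0.5314, 0.248, 0.1403]
ee_rot: [[0.993, -0.117, -0.004], [-0.117, -0.993, -0.001], [-0.004, 0.001, -1.0]]
position: [0.5319, 0.2482, 0.141]
ee_rot: [[0.993, -0.117, -0.003], [-0.117, -0.993, -0.0], [-0.003, 0.001, -1.0]]
position: [0.5322, 0.2486, 0.1413]
ee_rot: [[0.993, -0.117, -0.002], [-0.117, -0.993, 0.0], [-0.002, 0.0, -1.0]]
position: [0.5338, 0.2509, 0.079]
ee_rot: [[0.993, -0.116, -0.004], [-0.116, -0.993, -0.0], [-0.003, 0.001, -1.0]]
wrist_force: [-0.0, 0.0, -0.2]
time: 6.4
position: [0.5348, 0.2496, 0.0805]
ee_rot: [[0.994, -0.114, -0.001], [-0.114, -0.994, -0.003], [-0.001, 0.003, -1.0]]
wrist_force: [-0.7, -6.0, 3.4]
grip_width: 0.386
finger_force: 63.1
time: 6.9
position: [0.5348, 0.2496, 0.0708]
ee_rot: [[0.994, -0.113, -0.002], [-0.113, -0.994, -0.004], [-0.002, 0.004, -1.0]]
wrist_force: [-7.4, -8.7, 21.9]
grip_width: 0.387
finger_force: 65.4
```

```bash
python3 steer.py '[0,0,0,0,0,0,1,0,0,0,0,0,0,1,0,0,0,0,0,0,1,0,0,0,0,0,0,1]' 20|head -2; python3 steer.py '[0,0,0,0,0,-0.04,1,0,0,0,0,0,-0.08,1,0,0,0,0,0,-0.08,1,0,0,0,0,0,-0.08,1,0,0,0,0,0,-0.08,1]' ;  python3 steer.py '[0,0,0,0,0,0,1,0,0,0,0,0,0,1,0,0,0,0,0,0,1,0,0,0,0,0,0,1,0,0,0,0,0,0,1]' |sed -n 2,3p; python3 -c "
from h import *
delta([*T(.03,.095),.066],TY); print(np.round(sensors.read_state()['joint_positions'],3));p=cams.camera_params('wrist');im=cams.snapshot('wrist');cv2.imwrite('pics/w4.png',cv2.resize(im[200:340,250:400],None,fx=4,fy=4,interpolation=cv2.INTER_CUBIC))
import pickle; pickle.dump(p,open('w4.pkl','wb')); print(proj(p,[*T(.03,.095),.104]))"
```

```text
time: 7.3
position: [0.5339, 0.2515, 0.0659]
time: 7.8
position: [0.5332, 0.2511, 0.1449]
ee_rot: [[0.993, -0.115, -0.004], [-0.115, -0.993, -0.001], [-0.004, 0.001, -1.0]]
wrist_force: [0.0, -0.4, -0.1]
grip_width: 1.001
finger_force: 0.0
position: [0.5343, 0.2514, 0.1461]
ee_rot: [[0.993, -0.115, -0.002], [-0.115, -0.993, 0.0], [-0.002, 0.0, -1.0]]
rot [ 0.0001  0.0023 -0.0003] d [-0.0013  0.0018  0.0801]
[3.660e-01 3.370e-01 1.782e+00 1.000e-03 1.024e+00 2.051e+00]
[325.41871738 269.32546905]
```

View pics/w4.png

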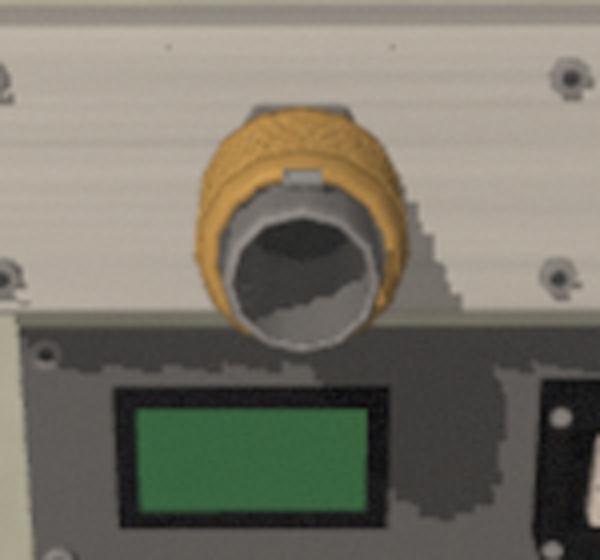

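Sleeve 1 is back too. The bore centre is at (325.6,269.9) and my tester model predicts (325.4,269.3), so the model is good to better than 1 mm. Now on to the rack.

```bash
python3 steer.py '[0,0,0,-0.005,0.03,-0.03,1,0,0,0,-0.01,0.065,-0.06,1,0,0,0,-0.015,0.105,-0.09,1,0,0,0,-0.02,0.15,-0.104,1,0,0,0,-0.025,0.199,-0.104,1]' |sed -n 2p;  python3 steer.py '[0,0,0,-0.005,0.049,0,1,0,0,0,-0.01,0.098,0,1,0,0,0,-0.015,0.147,0,1,0,0,0,-0.02,0.196,0,1,0,0,0,-0.025,0.245,0,1]' |sed -n 2p;  python3 steer.py '[0,0,0,-0.005,0.049,0,1,0,0,0,-0.005,0.067,0,1,0,0,0,-0.005,0.067,0,1,0,0,0,-0.005,0.067,0,1,0,0,0,-0.005,0.067,0,1]' |sed -n 2p; python3 -c "
from h import *
import pickle
p=cams.camera_params('wrist');im=cams.snapshot('wrist');cv2.imwrite('pics/w5.png',im)
pickle.dump(p,open('w5.pkl','wb')); print(sensors.read_state()['position'])"
```

```text
position: [0.4886, 0.0556, 0.2539]
position: [0.4331, -0.1858, 0.2509]
position: [0.4212, -0.2488, 0.2503]
[ 0.42125223 -0.24863167  0.2502971 ]
```

View pics/w5.png

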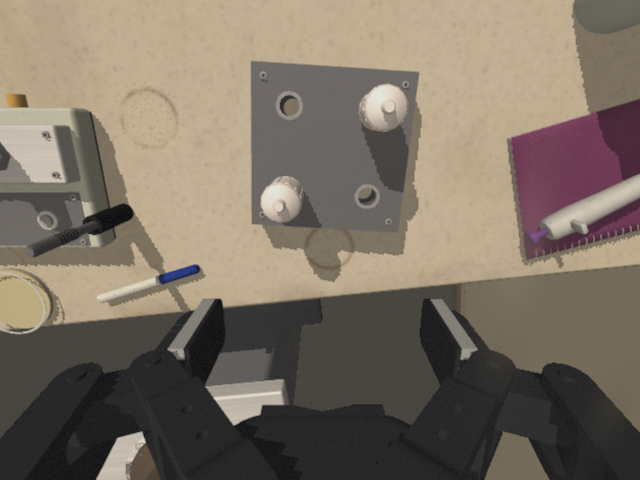

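The wrist view shows the rack with capsules at (389,107) and (281,205) (nozzle tips). The other two holes, (290,104) and (367,196), are empty.

```bash
python3 - <<'E'
from h import *
import pickle
p=pickle.load(open('w5.pkl','rb'));im=cv2.imread("pics/w5.png")
m=cv2.inRange(cv2.cvtColor(im,cv2.COLOR_BGR2HSV),(0,0,170),(180,50,255))
for x0,y0,x1,y1 in [(345,75,425,150),(250,165,315,232)]:
    c,_=cv2.findContours(m[y0:y1,x0:x1],cv2.RETR_EXTERNAL,cv2.CHAIN_APPROX_NONE); c=max(c,key=cv2.contourArea); print(np.add(cv2.boundingRect(c),[x0,y0,0,0]))
a,b=onz(p,(389.5,107),.110),onz(p,(280.5,205.5),.110); h1,h2=onz(p,(290,104.5),.038),onz(p,(366.5,196.5),.038)
for q in (a,b,h1,h2,(a+b)/2,(h1+h2)/2): print(np.round(q,4))
print(np.linalg.norm((a-b)[:2]),np.linalg.norm((h1-h2)[:2]))
ang=lambda v:np.arctan2(v[1],v[0])
print(ang(a-b),ang(h1-h2))
v=(h1-h2)[:2]/2; c=(h1+h2)[:2]/2; w=np.array([v[1],-v[0]]); print("pred from holes",c+w,c-w)
cv2.imwrite("pics/w5c.png",cv2.resize(im[70:240,245:425],None,fx=4,fy=4)[:600,:800])
E
```

```text
[360  84  46  43]
[261 176  37  44]
[ 0.5081 -0.3113  0.11  ]
[ 0.4403 -0.2151  0.11  ]
[ 0.524  -0.2287  0.038 ]
[ 0.4249 -0.2961  0.038 ]
[ 0.4742 -0.2632  0.11  ]
[ 0.4744 -0.2624  0.038 ]
0.11770041792590255 0.11991600254785507
-0.9573590479510743 0.5973205458549226
pred from holes [ 0.50815488 -0.31197288] [ 0.44071064 -0.21282086]
```

View pics/w5c.png

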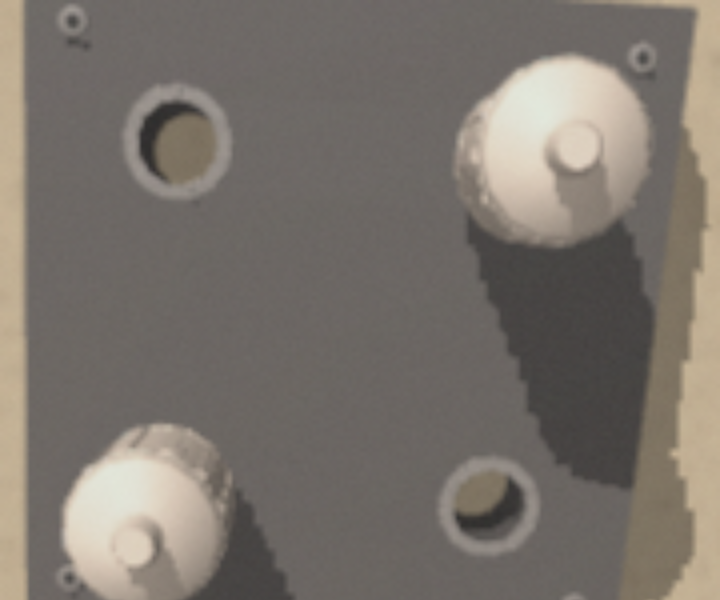

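```bash
python3 steer.py '[0,0,0,0.008,-0.018,0.04,1,0,0,0,0.0152,-0.0361,0.08,1,0,0,0,0.0152,-0.0361,0.12,1,0,0,0,0.0152,-0.0361,0.16,1,0,0,0,0.0152,-0.0361,0.16,1]' |sed -n 2p;  python3 steer.py '[0,0,0,0,0,0.02,1,0,0,0,0,0,0.037,1,0,0,0,0,0,0.037,1,0,0,0,0,0,0.037,1,0,0,0,0,0,0.037,1]' ; python3 -c "
from h import *
delta([.4405,-.2145,.053],TY)"
```

```text
position: [0.4354, -0.2113, 0.0851]
time: 10.9
position: [0.4415, -0.2164, 0.0553]
ee_rot: [[0.993, -0.115, 0.001], [-0.115, -0.993, -0.002], [0.001, 0.001, -1.0]]
wrist_force: [0.4, -0.3, 0.2]
grip_width: 1.0
finger_force: 0.0
rot [ 0.0014 -0.0011  0.0001] d [-0.0012 -0.0017  0.0023]
```

Close enough: within 1–2 mm. Gripping and lifting.

```bash
python3 steer.py '[0,0,0,-0.001,-0.0015,0.002,1,0,0,0,-0.001,-0.0015,0.002,0.3,0,0,0,-0.001,-0.0015,0.002,0.3,0,0,0,-0.001,-0.0015,0.002,0.3,0,0,0,-0.001,-0.0015,0.002,0.3]' 60|sed -n 2,6p;  python3 steer.py '[0,0,0,0,0,0,0.3,0,0,0,0,0,0,0.3]' ;  python3 steer.py '[0,0,0,0,0,-0.04,0.3,0,0,0,0,0,-0.08,0.3,0,0,0,0,0,-0.12,0.3,0,0,0,0,0,-0.12,0.3,0,0,0,0,0,-0.12,0.3]' ; python3 -c "
from h import *
delta([*T(.03,-.095),.17],TY)"
```

```text
position: [0.4393, -0.2143, 0.0517]
ee_rot: [[0.993, -0.115, -0.002], [-0.115, -0.993, 0.0], [-0.002, -0.0, -1.0]]
wrist_force: [-0.9, 1.1, 1.6]
grip_width: 0.409
finger_force: 59.5
time: 11.6
position: [0.4393, -0.2142, 0.0517]
ee_rot: [[0.993, -0.115, -0.002], [-0.115, -0.993, 0.0], [-0.002, 0.0, -1.0]]
wrist_force: [-1.1, 0.2, 3.9]
grip_width: 0.411
finger_force: 59.5
time: 12.1
position: [0.4396, -0.2144, 0.1719]
ee_rot: [[0.993, -0.115, -0.001], [-0.115, -0.993, -0.001], [-0.0, 0.001, -1.0]]
wrist_force: [-0.1, 0.1, -1.1]
grip_width: 0.411
finger_force: 61.4
rot [ 0.0008  0.0004 -0.0003] d [ 0.0389 -0.2818  0.0016]
```

```bash
python3 steer.py '[0,0,0,0.02,-0.03,-0.03,0.3,0,0,0,0.0389,-0.07,-0.04,0.3,0,0,0,0.0389,-0.119,-0.04,0.3,0,0,0,0.0389,-0.168,-0.04,0.3,0,0,0,0.0389,-0.215,-0.04,0.3]' 60|sed -n 2p;  python3 steer.py '[0,0,0,0,-0.04,0,0.3,0,0,0,0,-0.0668,0.01,0.3,0,0,0,0,-0.0668,0.035,0.3,0,0,0,0,-0.0668,0.04,0.3,0,0,0,0,-0.0668,0.04,0.3]' ;  python3 steer.py '[0,0,0,0,0,0,0.3,0,0,0,0,0,0,0.3,0,0,0,0,0,0,0.3,0,0,0,0,0,0,0.3]' |tail -2;  python3 -c "
from h import *
delta([*T(.03,-.095),.174],TY);p=cams.camera_params('wrist');im=cams.snapshot('wrist');cv2.imwrite('pics/w6.png',im)
print(proj(p,[*T(.03,-.095),.104]));import pickle; pickle.dump(p,open('w6.pkl','wb'))"
```

```text
position: [0.5009, -0.0031, 0.2084]
time: 13.1
position: [0.5076, 0.061, 0.168]
ee_rot: [[0.993, -0.115, -0.009], [-0.115, -0.993, -0.0], [-0.009, 0.001, -1.0]]
wrist_force: [0.6, 0.1, -1.9]
grip_width: 0.403
finger_force: 61.4
grip_width: 0.406
finger_force: 61.4
rot [-0.0003  0.0004 -0.0011] d [-0.0003 -0.0001 -0.0019]
[322.24920441 252.20364741]
```

View pics/w6.png

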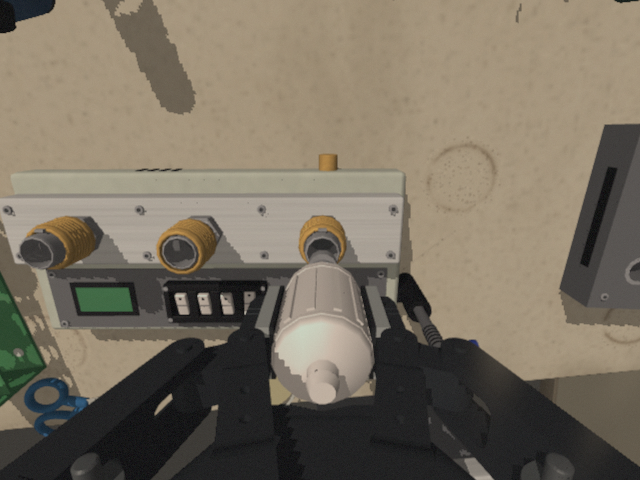

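Capsule held upright above socket 3: plug tip over the bore at (322,256), nozzle tip at about (325,389).

```bash
python3 - <<'E'
from h import *
import pickle
p=pickle.load(open('w6.pkl','rb')); im=cv2.imread('pics/w6.png')
g=np.hstack([cv2.resize(im[345:415,290:360],None,fx=5,fy=5,interpolation=cv2.INTER_CUBIC),cv2.resize(im[215:285,290:360],None,fx=5,fy=5,interpolation=cv2.INTER_CUBIC)])
cv2.imwrite('pics/w6c.png',g)
s=sensors.read_state();R=np.array(s["ee_rot"])
zo=s["position"][2]-.0497
for u,z in [((325.5,390),zo+.108),((320.5,352),zo+.095)]:
    print(z,np.round(R.T@(onz(p,u,z)-s["position"]),4))
print("proj of plug end if axis through TCP",proj(p,[*s["position"][:2],zo]),proj(p,[*s["position"][:2],zo+.036]),proj(p,[*s["position"][:2],zo+.108]),proj(p,[*s["position"][:2],zo+.095]))
E
```

```text
0.2302473041571263 [ 0.0016  0.0008 -0.0583]
0.21724730415712631 [ 0.0057 -0.0007 -0.0453]
proj of plug end if axis through TCP [322.37559524 262.3172134 ] [322.43377435 288.80275167] [322.66594134 394.49475927] [322.60366863 366.14565042]
```

View pics/w6c.png

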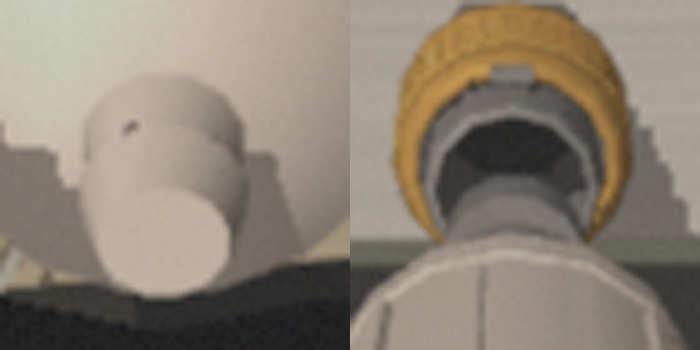

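The axis passes through the TCP to within 0.5 mm and is over the bore, so I'm inserting.

```bash
python3 steer.py '[0,0,0,0,0,0.01,0.3,0,0,0,0,0,0.02,0.3,0,0,0,0,0,0.03,0.3,0,0,0,0,0,0.03,0.3,0,0,0,0,0,0.03,0.3]' 60;  python3 steer.py '[0,0,0,0,0,0.005,0.3,0,0,0,0,0,0.01,0.3,0,0,0,0,0,0.015,0.3,0,0,0,0,0,0.018,0.3,0,0,0,0,0,0.018,0.3]'
```

```text
time: 14.05
position: [0.5098, 0.0613, 0.1404]
ee_rot: [[0.993, -0.115, -0.004], [-0.115, -0.993, 0.0], [-0.004, 0.0, -1.0]]
wrist_force: [-0.9, -0.4, -0.6]
grip_width: 0.409
finger_force: 61.4
time: 14.55
position: [0.5104, 0.0613, 0.1237]
ee_rot: [[0.993, -0.115, -0.003], [-0.115, -0.993, 0.0], [-0.003, 0.0, -1.0]]
wrist_force: [-2.1, 0.0, 3.8]
grip_width: 0.404
finger_force: 61.9
```

```bash
python3 steer.py '[0,0,0,0,0,0.003,0.3,0,0,0,0,0,0.006,0.3,0,0,0,0,0,0.008,0.3,0,0,0,0,0,0.008,0.3,0,0,0,0,0,0.008,0.3]' 60; python3 -c "
from h import *
im=cams.snapshot('wrist');cv2.imwrite('pics/w7.png',im); im=cams.snapshot('scene');cv2.imwrite('pics/s7.png',cv2.resize(im[240:340,190:390],None,fx=4,fy=4,interpolation=cv2.INTER_CUBIC))"
```

```text
time: 15.05
position: [0.5113, 0.0612, 0.1208]
ee_rot: [[0.993, -0.115, -0.002], [-0.115, -0.993, -0.0], [-0.002, 0.0, -1.0]]
wrist_force: [-10.8, -0.7, 30.0]
grip_width: 0.41
finger_force: 64.9
```

View pics/s7.png

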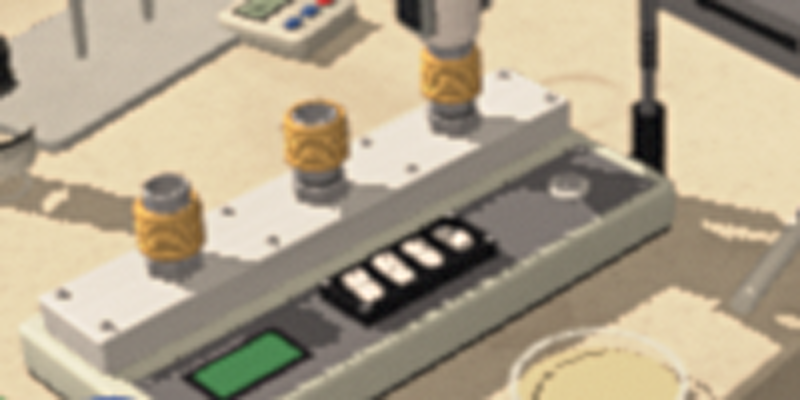

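Sleeve 3 has sprung up, level with the untouched sleeve 2, while sleeve 1 is still down. The capsule is locked, so I release and return to the rack.

```bash
python3 steer.py '[0,0,0,0,0,-0.006,0.3,0,0,0,0,0,-0.006,1,0,0,0,0,0,-0.006,1,0,0,0,0,0,-0.006,1,0,0,0,0,0,-0.006,1]' 30|tail -3;  python3 steer.py '[0,0,0,0,0,-0.045,1,0,0,0,0,0,-0.09,1,0,0,0,-0.01,0.02,-0.125,1,0,0,0,-0.02,0.06,-0.125,1,0,0,0,-0.03,0.108,-0.125,1]'|sed -n 2p;  python3 steer.py '[0,0,0,-0.005,0.049,0,1,0,0,0,-0.01,0.098,0,1,0,0,0,-0.015,0.147,0,1,0,0,0,-0.02,0.18,0,1,0,0,0,-0.0246,0.211,0,1]' |sed -n 2p;  python3 steer.py '[0,0,0,0,0,0,1,0,0,0,0,0,0,1,0,0,0,0,0,0,1]' |sed -n 2p; python3 -c "
from h import *
import pickle
p=cams.camera_params('wrist');im=cams.snapshot('wrist');cv2.imwrite('pics/w8.png',im)
pickle.dump(p,open('w8.pkl','wb')); print(sensors.read_state()['position'],[np.round(proj(p,q),1) for q in ([.508,-.3117,.11],[ 0.524,-0.2287,0.038 ],[ 0.4249,-0.2961,0.038 ])])"
```

```text
wrist_force: [-1.1, 0.0, 0.6]
grip_width: 0.995
finger_force: 0.0
position: [0.4692, -0.0429, 0.2479]
position: [0.4187, -0.2512, 0.2459]
position: [0.4196, -0.2484, 0.2459]
[ 0.41974011 -0.24822815  0.2460094 ] [array([391.4, 104.3]), array([289.7, 102.3]), array([367.3, 195.6])]
```

View pics/w8.png

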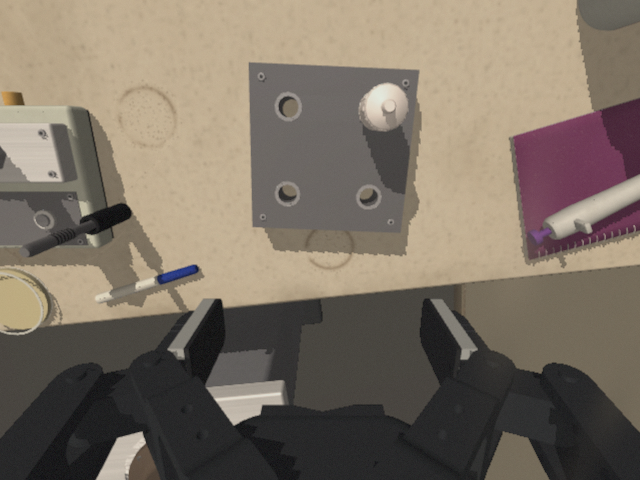

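The rack has barely shifted, if at all. The remaining capsule's nozzle is at (390,106.5) and the other three holes are empty.

```bash
python3 - <<'E'
from h import *
import pickle
p=pickle.load(open('w8.pkl','rb'))
c=onz(p,(390,106.5),.11); h=[onz(p,u,.038)[:2] for u in [(288.5,106.5),(287.5,194.5),(368.5,196.5)]]
pred=h[0]+h[2]-h[1]; print(c,pred); t=(c[:2]+pred)/2
delta([*t,.053],TY)
E
```

```text
[ 0.50657784 -0.3105174   0.11      ] [ 0.5086668  -0.31073559]
rot [-0.0008  0.0026  0.0008] d [0.0949 0.0521 0.1927]
```

```bash
python3 steer.py '[0,0,0,0.03,0.017,0.02,1,0,0,0,0.06,0.034,0.05,1,0,0,0,0.0949,0.0521,0.08,1,0,0,0,0.0949,0.0521,0.12,1,0,0,0,0.0949,0.0521,0.15,1]' |sed -n 2p;  python3 steer.py '[0,0,0,0,0,0.02,1,0,0,0,0,0,0.0427,1,0,0,0,0,0,0.0427,1,0,0,0,0,0,0.0427,1,0,0,0,0,0,0.0427,1]' ; python3 -c "
from h import *
delta([.5076,-.3106,.053],TY)"
```

```text
position: [0.5083, -0.3105, 0.0936]
time: 18.0
position: [0.5089, -0.3121, 0.0551]
ee_rot: [[0.993, -0.114, 0.0], [-0.114, -0.993, -0.001], [0.0, 0.001, -1.0]]
wrist_force: [0.4, 0.3, -0.8]
grip_width: 0.997
finger_force: 0.0
rot [ 0.0013 -0.0004  0.0007] d [-0.0015 -0.0014  0.0021]
```

```bash
python3 steer.py '[0,0,0,-0.001,-0.001,0.002,1,0,0,0,-0.001,-0.001,0.002,0.3,0,0,0,-0.001,-0.001,0.002,0.3,0,0,0,-0.001,-0.001,0.002,0.3,0,0,0,-0.001,-0.001,0.002,0.3]' 60|sed -n 2,6p;  python3 steer.py '[0,0,0,0,0,0,0.3,0,0,0,0,0,0,0.3]' ;  python3 steer.py '[0,0,0,0,0,-0.045,0.3,0,0,0,0,0,-0.09,0.3,0,0,0,0,0,-0.135,0.3,0,0,0,0,0,-0.18,0.3,0,0,0,0,0,-0.22,0.3]' ; python3 -c "
from h import *
delta([*T(.03,.095),.27],TY)"
```

```text
position: [0.507, -0.3112, 0.0521]
ee_rot: [[0.993, -0.115, -0.001], [-0.115, -0.993, -0.0], [-0.001, 0.001, -1.0]]
wrist_force: [0.2, -0.2, -0.9]
grip_width: 0.405
finger_force: 59.7
time: 18.7
position: [0.507, -0.3112, 0.052]
ee_rot: [[0.993, -0.115, -0.001], [-0.115, -0.993, -0.0], [-0.001, 0.001, -1.0]]
wrist_force: [-0.1, -0.3, 2.9]
grip_width: 0.408
finger_force: 59.7
time: 19.2
position: [0.5069, -0.3108, 0.2732]
ee_rot: [[0.993, -0.115, -0.002], [-0.115, -0.993, 0.0], [-0.002, 0.0, -1.0]]
wrist_force: [0.5, -0.1, -1.1]
grip_width: 0.407
finger_force: 62.1
rot [ 0.0001  0.0018 -0.0003] d [-0.039  -0.5598  0.0032]
```

```bash
python3 steer.py '[0,0,0,-0.004,-0.049,0,0.3,0,0,0,-0.008,-0.098,0,0.3,0,0,0,-0.012,-0.147,0,0.3,0,0,0,-0.016,-0.196,0,0.3,0,0,0,-0.02,-0.245,0,0.3]' 60|sed -n 2,5p;  python3 steer.py '[0,0,0,-0.004,-0.049,0,0.3,0,0,0,-0.008,-0.098,0,0.3,0,0,0,-0.012,-0.147,0,0.3,0,0,0,-0.016,-0.196,0,0.3,0,0,0,-0.019,-0.245,0,0.3]'|sed -n 2,5p; python3 steer.py '[0,0,0,0,-0.04,0,0.3,0,0,0,0,-0.0698,0.02,0.3,0,0,0,0,-0.0698,0.06,0.3,0,0,0,0,-0.0698,0.096,0.3,0,0,0,0,-0.0698,0.096,0.3]' ;  python3 steer.py '[0,0,0,0,0,0,0.3,0,0,0,0,0,0,0.3,0,0,0,0,0,0,0.3,0,0,0,0,0,0,0.3]' |tail -2;  python3 -c "
from h import *
delta([*T(.03,.095),.174],TY);s=sensors.read_state();p=cams.camera_params('wrist');im=cams.snapshot('wrist')
cv2.imwrite('pics/w9.png',np.hstack([cv2.resize(im[345:415,285:365],None,fx=5,fy=5,interpolation=cv2.INTER_CUBIC),cv2.resize(im[215:285,285:365],None,fx=5,fy=5,interpolation=cv2.INTER_CUBIC)]))
print(proj(p,[*T(.03,.095),.104]),proj(p,[*s['position'][:2],s['position'][2]-.05+.108]))"
```

```text
position: [0.5146, -0.0633, 0.2709]
ee_rot: [[0.993, -0.116, -0.003], [-0.116, -0.993, 0.001], [-0.003, -0.0, -1.0]]
wrist_force: [0.7, 0.1, -1.1]
grip_width: 0.408
position: [0.5239, 0.1822, 0.2709]
ee_rot: [[0.993, -0.115, -0.003], [-0.115, -0.993, -0.0], [-0.003, 0.001, -1.0]]
wrist_force: [0.7, -1.0, -0.7]
grip_width: 0.407
time: 20.7
position: [0.5269, 0.248, 0.1686]
ee_rot: [[0.993, -0.114, -0.016], [-0.114, -0.993, -0.005], [-0.015, 0.007, -1.0]]
wrist_force: [0.0, -0.7, -1.0]
grip_width: 0.407
finger_force: 62.1
grip_width: 0.407
finger_force: 62.1
rot [-0.0018 -0.0015 -0.0007] d [-0.0014  0.0003  0.0038]
[323.05154807 251.04808347] [322.49264208 393.50513688]
```

View pics/w9.png

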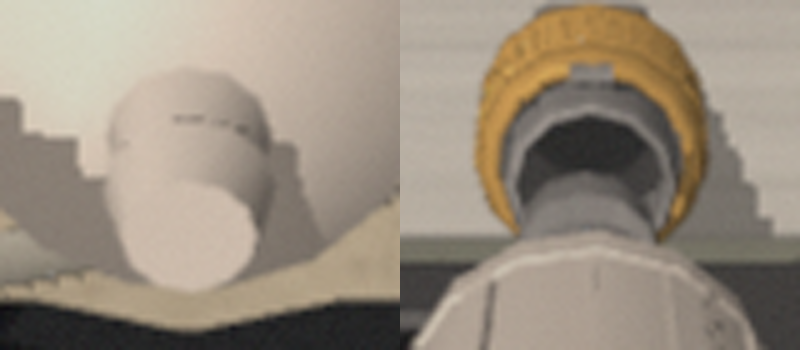

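Nozzle at (323.2,392.2) against the (322.5,393.5) expected, with the plug over the bore. Inserting after a 1.5 mm x correction.

```bash
python3 steer.py '[0,0,0,-0.0015,0,0.01,0.3,0,0,0,-0.0015,0,0.02,0.3,0,0,0,-0.0015,0,0.03,0.3,0,0,0,-0.0015,0,0.036,0.3,0,0,0,-0.0015,0,0.036,0.3]' 60|sed -n 2,4p;  python3 steer.py '[0,0,0,0,0,0.005,0.3,0,0,0,0,0,0.01,0.3,0,0,0,0,0,0.015,0.3,0,0,0,0,0,0.018,0.3,0,0,0,0,0,0.018,0.3]'|sed -n 2,4p;  python3 steer.py '[0,0,0,0,0,0.003,0.3,0,0,0,0,0,0.006,0.3,0,0,0,0,0,0.007,0.3,0,0,0,0,0,0.007,0.3]' 60
```

```text
position: [0.53, 0.2495, 0.1376]
ee_rot: [[0.993, -0.115, -0.005], [-0.115, -0.993, -0.001], [-0.005, 0.001, -1.0]]
wrist_force: [0.5, -0.2, -1.0]
position: [0.5312, 0.2499, 0.1221]
ee_rot: [[0.993, -0.115, -0.002], [-0.115, -0.993, 0.0], [-0.002, -0.0, -1.0]]
wrist_force: [-1.6, -0.6, 3.7]
time: 22.55
position: [0.5321, 0.25, 0.1211]
ee_rot: [[0.993, -0.115, -0.001], [-0.115, -0.993, -0.0], [-0.001, 0.0, -1.0]]
wrist_force: [-9.1, -4.7, 30.7]
grip_width: 0.408
finger_force: 65.3
```

Same signature: stop at z 0.121 with 30 N. I've now viewed 14 pictures, so from here I'll check by numbers only: sleeve 1 by its brass mask in the scene camera, and the stylus by casting rays from pixel positions already seen.

```bash
python3 steer.py '[0,0,0,0,0,-0.006,0.3,0,0,0,0,0,-0.006,1,0,0,0,0,0,-0.006,1,0,0,0,0,0,-0.006,1,0,0,0,0,0,-0.006,1]' 30|tail -3;  python3 steer.py '[0,0,0,0,0,-0.045,1,0,0,0,0,0,-0.09,1,0,0,0,-0.01,0,-0.13,1,0,0,0,-0.03,0,-0.14,1,0,0,0,-0.06,0,-0.14,1]'|sed -n 2p; python3 - <<'E'
from h import *
import pickle
p=cams.camera_params("scene"); A=cv2.imread("pics/scene0.png"); B=cams.snapshot("scene"); cv2.imwrite("pics/s10.png",B)
for im in (A,B):
    m=cv2.inRange(cv2.cvtColor(im,cv2.COLOR_BGR2HSV),(8,120,80),(28,255,255))
    for y in (.095,0,-.095):
        u=proj(p,[*T(.03,y),.091]).astype(int); w=m[u[1]-16:u[1]+17,u[0]-12:u[0]+13]; ys=np.nonzero(w.any(1))[0]+u[1]-16; print(u,ys.min(),ys.max(),round(np.nonzero(w)[0].mean()+u[1]-16,1))
def tri(a,ua,b,ub):
    o1,d1=ray(a,ua);o2,d2=ray(b,ub);d1/=np.linalg.norm(d1);d2/=np.linalg.norm(d2)
    s=np.linalg.lstsq(np.c_[d1,-d2],o2-o1,rcond=None)[0]; q1,q2=o1+d1*s[0],o2+d2*s[1]; return (q1+q2)/2,np.linalg.norm(q1-q2)
p1,p5,p8=[pickle.load(open(f"w{i}.pkl","rb")) for i in (1,5,8)]
print("top",tri(p1,(506.5,231.5),p8,(31,248)), "holster",T(-.04,-.1775))
for q,n in ((p1,"w1"),(p8,"w8")): print(n,[np.round(proj(q,[*T(-.04,-.1775),z]),1) for z in (.06,.138)])
E
```

```text
wrist_force: [1.2, -0.1, 0.4]
grip_width: 0.998
finger_force: 0.0
position: [0.474, 0.2575, 0.2638]
[231 291] 283 300 293.7
[268 273] 266 282 275.7
[302 256] 251 265 259.0
[231 291] 286 300 294.0
[268 273] 266 282 275.7
[302 256] 252 265 259.0
top (array([ 0.43235975, -0.01518996,  0.13288487]), np.float64(0.0009120058479097726)) holster [ 0.43173866 -0.01285413]
w1 [array([466.5, 211.1]), array([506.8, 233.9])]
w8 [array([ 88.4, 225. ]), array([ 23.1, 251.8])]
```

Sleeve 1's brass centroid is back at its starting row (294.0 against 293.7), so both capsules are locked. The stylus top triangulates to (0.432,-0.015,0.133), so it is nearly upright. Fetching it.

```bash
python3 steer.py '[0,0,0,-0.002,0.049,0,1,0,0,0,-0.004,0.098,0,1,0,0,0,-0.006,0.147,0,1,0,0,0,-0.008,0.196,0,1,0,0,0,-0.01,0.245,0,1]' |sed -n 2p;  python3 steer.py '[0,0,0,0,0.03,0.04,1,0,0,0,0,0.03,0.08,1,0,0,0,0,0.03,0.08,1,0,0,0,0,0.03,0.08,1,0,0,0,0,0.03,0.08,1]'|sed -n 2,4p; python3 -c "
from h import *
delta([.432,-.0148,.091],TY)"
```

```text
position: [0.4327, 0.0129, 0.2602]
position: [0.4316, -0.0149, 0.1825]
ee_rot: [[0.993, -0.114, 0.001], [-0.114, -0.993, -0.0], [0.001, -0.0, -1.0]]
wrist_force: [-0.7, -0.1, 0.7]
rot [-0.     -0.0011  0.0008] d [ 0.0003 -0.0002  0.0915]
```

```bash
python3 steer.py '[0,0,0,0,0,0.045,1,0,0,0,0,0,0.0915,1,0,0,0,0,0,0.0915,1,0,0,0,0,0,0.0915,1,0,0,0,0,0,0.0915,1]' |sed -n 2,4p;  python3 steer.py '[0,0,0,0,0,0,0,0,0,0,0,0,0,0,0,0,0,0,0,0,0,0,0,0,0,0,0,0,0,0,0,0,0,0,0]' 50;  python3 steer.py '[0,0,0,0,0,0,0,0,0,0,0,0,0,0,0,0,0,0,0,0,0]'
```

```text
position: [0.4329, -0.0153, 0.0923]
ee_rot: [[0.993, -0.114, 0.004], [-0.114, -0.993, -0.001], [0.004, 0.0, -1.0]]
wrist_force: [1.3, -0.1, 0.5]
time: 25.6
position: [0.4298, -0.0153, 0.0894]
ee_rot: [[0.993, -0.115, -0.002], [-0.115, -0.993, 0.0], [-0.002, -0.0, -1.0]]
wrist_force: [-0.3, 0.6, -0.5]
grip_width: 0.139
finger_force: 0.2
time: 25.9
position: [0.4299, -0.0151, 0.0894]
ee_rot: [[0.993, -0.115, -0.002], [-0.115, -0.993, 0.001], [-0.002, -0.0, -1.0]]
wrist_force: [-0.8, 0.8, 3.7]
grip_width: 0.118
finger_force: 48.6
```

The stylus is gripped (opening about 10 mm). I lift it and measure where its tip sits relative to the tool.

```bash
python3 steer.py '[0,0,0,0,0,-0.03,0,0,0,0,0,0,-0.06,0,0,0,0,0,0,-0.09,0,0,0,0,0,0,-0.11,0,0,0,0,0,0,-0.11,0]' |sed -n 2,6p;  python3 steer.py '[0,0,0,0,0,0,0,0,0,0,0,0,0,0,0,0,0,0,0,0,0,0,0,0,0,0,0,0]'; python3 - <<'E'
from h import *
import pickle
s=sensors.read_state();p=cams.camera_params("wrist");im=cams.snapshot("wrist");cv2.imwrite("pics/w11.png",im);pickle.dump((p,s),open("w11.pkl","wb"))
R=np.array(s["ee_rot"]);X=np.array(s["position"])
P=lambda d:proj(p,X+R@np.array([0,0,d]))
for d in (.0814,.067,.059,.03,0): print(d,np.round(P(d),1))
u=P(.0814).astype(int); g=cv2.cvtColor(im,cv2.COLOR_BGR2GRAY)
for r in range(u[1]-14,u[1]+46,2): print(r,*g[r,u[0]-20:u[0]+21:2])
E
```

```text
position: [0.4324, -0.0158, 0.202]
ee_rot: [[0.993, -0.115, 0.005], [-0.115, -0.993, -0.001], [0.005, 0.001, -1.0]]
wrist_force: [0.3, -0.5, 0.2]
grip_width: 0.11
finger_force: 49.3
time: 26.8
position: [0.4291, -0.0152, 0.198]
ee_rot: [[0.993, -0.115, -0.005], [-0.115, -0.993, 0.001], [-0.005, 0.0, -1.0]]
wrist_force: [-0.5, -0.2, 0.7]
grip_width: 0.114
finger_force: 49.3
0.0814 [322.4 245.3]
0.067 [322.5 252.4]
0.059 [322.5 256.8]
0.03 [322.5 275.5]
0 [322.6 301.8]
231 171 136 94 110 117 117 95 78 47 45 67 94 111 119 117 116 118 118 117 116 143
233 170 136 97 107 117 116 117 115 116 114 113 115 118 116 116 118 116 118 116 116 145
235 170 137 98 108 117 115 115 115 116 114 113 114 116 118 116 118 116 117 115 118 130
237 170 137 98 109 117 115 116 117 117 116 118 117 116 117 117 117 117 117 118 117 117
239 171 140 101 113 116 113 118 115 117 118 116 116 116 117 117 118 119 117 116 116 116
241 173 140 102 117 117 116 117 115 114 100 90 130 114 114 116 117 119 118 117 116 115
243 175 140 106 117 117 117 119 115 100 86 79 82 137 113 116 117 115 119 117 117 117
245 154 125 109 118 118 11
[... 1114 characters left out ...]
273 115 114 115 117 115 115 88 88 89 88 86 80 69 61 126 170 170 171 172 171 170
275 118 117 118 118 116 116 84 88 87 87 85 79 71 57 130 172 174 173 172 172 173
277 119 117 117 117 114 112 89 86 88 88 86 76 70 61 121 174 174 176 175 175 176
279 118 118 117 118 115 113 84 87 88 89 83 75 71 61 121 174 174 174 175 174 170
281 118 117 118 116 118 116 85 90 91 88 83 78 70 61 102 175 176 166 170 166 184
283 118 118 117 118 117 117 84 89 88 87 83 80 69 62 85 168 168 189 197 205 212
285 132 132 132 92 36 88 85 88 87 87 85 82 78 62 88 168 37 77 141 140 133
287 132 131 131 71 36 86 87 88 84 71 67 74 75 73 96 182 37 59 131 130 131
289 131 130 131 52 32 67 62 47 43 73 72 58 41 45 64 151 37 55 130 132 130
```

The tip is visible at about (321.3,240.7), which is +0.8 mm tool x and -0.7 mm tool y from the axis. The tip lies 81 mm below the TCP. Going to rocker 3.

```bash
python3 - <<'E'
from h import *
delta([*T(-.0333,-.0107),.15],TY)
E
```

```text
rot [-0.      0.0041 -0.0003] d [ 0.009  -0.1694  0.0482]
```

```bash
python3 steer.py '[0,0.002,0,0.002,-0.045,0,0,0,0.004,0,0.004,-0.09,0,0,0,0.004,0,0.006,-0.135,0,0,0,0.004,0,0.009,-0.1694,0.01,0,0,0.004,0,0.009,-0.1694,0.04,0]' |sed -n 2p;  python3 steer.py '[0,0,0,0,0,0.008,0,0,0,0,0,0,0.008,0,0,0,0,0,0,0.008,0,0,0,0,0,0,0.008,0,0,0,0,0,0,0.008,0]'; python3 - <<'E'
from h import *
delta([*T(-.0333,-.0107),.1259],TY)
s=sensors.read_state();p=cams.camera_params("wrist");im=cams.snapshot("wrist");cv2.imwrite("pics/w12.png",im)
R=np.array(s["ee_rot"]);X=np.array(s["position"])
print("tip pred",proj(p,X+R@np.array([.0008,-.0007,.0814])),"rockers",[np.round(proj(p,[*T(-.0325,y),.0475]),1) for y in (.03,.01,-.01,-.03)])
E
```

```text
position: [0.4625, 0.1565, 0.1618]
time: 27.85
position: [0.4593, 0.1516, 0.1524]
ee_rot: [[0.993, -0.116, 0.004], [-0.116, -0.993, 0.0], [0.004, -0.001, -1.0]]
wrist_force: [-0.1, 0.3, -0.7]
grip_width: 0.109
finger_force: 49.4
rot [-0.0008 -0.0042 -0.0015] d [-0.0019 -0.0002  0.0265]
tip pred [321.397899   244.20279319] rockers [array([269. , 237.1]), array([295.1, 237.1]), array([321.2, 237.1]), array([347.4, 237. ])]
```

```bash
python3 steer.py '[0,0,0,-0.0015,0,0.008,0,0,0,0,-0.0015,0,0.014,0,0,0,0,-0.0015,0,0.02,0,0,0,0,-0.0015,0,0.02,0,0,0,0,-0.0015,0,0.02,0]' |sed -n 2,4p;  python3 steer.py '[0,0,0,0,0,0.002,0,0,0,0,0,0,0.004,0,0,0,0,0,0,0.006,0,0,0,0,0,0,0.007,0,0,0,0,0,0,0.007,0]'|sed -n 2,6p;  python3 steer.py '[0,0,0,0,0,0.002,0,0,0,0,0,0,0.003,0,0,0,0,0,0,0.003,0]'|sed -n 2,6p
```

```text
position: [0.4565, 0.1521, 0.1307]
ee_rot: [[0.993, -0.115, 0.001], [-0.115, -0.993, -0.0], [0.001, 0.0, -1.0]]
wrist_force: [-0.5, 0.4, -0.6]
position: [0.4585, 0.1523, 0.1256]
ee_rot: [[0.993, -0.115, 0.005], [-0.115, -0.993, 0.0], [0.005, -0.001, -1.0]]
wrist_force: [0.1, -0.3, 7.2]
grip_width: 0.115
finger_force: 50.2
position: [0.4595, 0.1525, 0.125]
ee_rot: [[0.993, -0.115, 0.006], [-0.115, -0.993, 0.0], [0.006, -0.001, -1.0]]
wrist_force: [-3.2, -2.2, 20.3]
grip_width: 0.112
finger_force: 51.5
```

Hard stop with the tip at z 0.0436, so rocker 3 is pressed fully. On to rocker 1.

```bash
python3 steer.py '[0,0,0,0,0,-0.02,0,0,0,0,0,0,-0.03,0,0,0,0,0,-0.02,-0.03,0,0,0,0,0,-0.04,-0.03,0,0,0,0,0,-0.04,-0.03,0]' |sed -n 2,6p;  python3 steer.py '[0,0,0,0,0,0,0,0,0,0,0,0,0,0,0,0,0,0,0,0,0,0,0,0,0,0,0,0,0,0,0,0,0,0,0]'|sed -n 2,3p; python3 - <<'E'
from h import *
delta([*T(-.0333,.0293),.1259],TY)
s=sensors.read_state();p=cams.camera_params("wrist");im=cams.snapshot("wrist");cv2.imwrite("pics/w13.png",im);g=cv2.cvtColor(im,cv2.COLOR_BGR2GRAY)
R=np.array(s["ee_rot"]);X=np.array(s["position"])
print("tip pred",proj(p,X+R@np.array([.0008,-.0007,.0814])))
for y in (.01,-.01,-.03):
    print(y,[int(g[tuple(proj(p,[*T(x,y),.0445]).astype(int)[::-1])]) for x in np.arange(-.052,-.027,.002)])
u=proj(p,X+R@np.array([.0008,-.0007,.0814])).astype(int)
for r in range(u[1]-10,u[1]+24,3): print(r,*g[r,u[0]-20:u[0]+21:2])
E
```

```text
position: [0.4616, 0.1934, 0.1511]
ee_rot: [[0.994, -0.113, 0.002], [-0.113, -0.994, 0.001], [0.002, -0.001, -1.0]]
wrist_force: [0.7, 0.4, -0.7]
grip_width: 0.116
finger_force: 49.3
position: [0.4614, 0.1915, 0.1511]
ee_rot: [[0.993, -0.116, 0.002], [-0.116, -0.993, -0.0], [0.002, 0.0, -1.0]]
rot [ 0.0001 -0.0019 -0.0009] d [ 0.0006 -0.0004  0.0252]
tip pred [321.41596821 244.19168605]
0.01 [82, 196, 198, 200, 198, 150, 200, 202, 155, 186, 222, 86, 33]
-0.01 [113, 224, 225, 224, 225, 224, 178, 226, 204, 127, 29, 137, 22]
-0.03 [83, 223, 183, 169, 143, 142, 108, 142, 143, 126, 31, 134, 24]
234 93 39 35 32 25 25 22 152 203 202 169 198 198 108 28 33 37 33 34 25 152
237 94 34 35 27 21 27 28 152 204 191 117 189 197 108 31 26 33 28 31 20 154
240 95 30 35 23 29 30 28 151 203 203 172 175 197 107 30 37 32 33 32 23 164
243 72 34 28 30 31 23 32 143 201 104 88 77 147 106 31 33 32 27 33 22 158
246 69 34 35 29 19 27 25 148 202 92 87 74 113 105 29 34 31 38 30 24 169
249 68 31 31 27 21 25 32 146 168 88 88 84 91 91 32 35 32 33 30 27 195
252 67 29 26 28 24 25 21 79 92 89 89 85 77 64 34 33 34 31 34 26 199
255 69 27 29 25 15 13 24 67 88 91 91 83 76 65 41 32 31 30 30 20 120
258 69 29 26 20 33 36 36 72 90 89 88 84 77 64 45 32 33 31 33 28 32
261 74 62 96 75 29 23 36 75 89 90 89 86 78 66 48 34 34 26 32 33 34
264 77 56 85 62 25 26 32 82 90 93 89 84 78 66 49 29 28 27 30 34 32
267 75 75 74 74 78 77 77 86 92 89 89 84 76 65 57 72 75 74 73 76 73
```

Rocker 3's brightness profile now matches the "on" shape of rocker 4. The tip lines up on rocker 1, so I'm pressing.

```bash
python3 steer.py '[0,0,0,0,0,0.008,0,0,0,0,0,0,0.014,0,0,0,0,0,0,0.019,0,0,0,0,0,0,0.019,0,0,0,0,0,0,0.019,0]' |sed -n 2,4p;  python3 steer.py '[0,0,0,0,0,0.002,0,0,0,0,0,0,0.004,0,0,0,0,0,0,0.006,0,0,0,0,0,0,0.007,0,0,0,0,0,0,0.007,0]'|sed -n 2,6p;  python3 steer.py '[0,0,0,0,0,0.002,0,0,0,0,0,0,0.003,0,0,0,0,0,0,0.003,0]'|sed -n 2,6p
```

```text
position: [0.4613, 0.1918, 0.1318]
ee_rot: [[0.993, -0.115, 0.001], [-0.115, -0.993, -0.0], [0.001, 0.0, -1.0]]
wrist_force: [-0.3, -0.4, 0.4]
position: [0.4631, 0.192, 0.1263]
ee_rot: [[0.993, -0.115, 0.005], [-0.115, -0.993, 0.0], [0.005, -0.001, -1.0]]
wrist_force: [1.2, -1.9, 4.7]
grip_width: 0.116
finger_force: 49.8
position: [0.4636, 0.1924, 0.1252]
ee_rot: [[0.993, -0.115, 0.006], [-0.115, -0.993, 0.001], [0.005, -0.001, -1.0]]
wrist_force: [-2.2, -1.0, 15.0]
grip_width: 0.109
finger_force: 51.0
```

Bottomed at the same height. Now the vent (rocker 4, front end).

```bash
python3 steer.py '[0,0,0,0,0,-0.02,0,0,0,0,0,0,-0.03,0,0,0,0,-0.01,0.03,-0.03,0,0,0,0,-0.0155,0.06,-0.03,0,0,0,0,-0.0155,0.06,-0.03,0]' |sed -n 5,6p;  python3 steer.py '[0,0,0,0,0,0,0,0,0,0,0,0,0,0,0,0,0,0,0,0,0,0,0,0,0,0,0,0,0,0,0,0,0,0,0]'|sed -n 2,3p; python3 - <<'E'
from h import *
delta([*T(-.0483,-.0307),.1259],TY)
s=sensors.read_state();p=cams.camera_params("wrist");im=cams.snapshot("wrist");cv2.imwrite("pics/w14.png",im);g=cv2.cvtColor(im,cv2.COLOR_BGR2GRAY)
for y in (.03,.01,-.01,-.03):
    print(y,[int(g[tuple(proj(p,[*T(x,y),.0445]).astype(int)[::-1])]) for x in np.arange(-.052,-.027,.002)])
R=np.array(s["ee_rot"]);X=np.array(s["position"])
u=proj(p,X+R@np.array([.0008,-.0007,.0814])).astype(int); print(u)
for r in range(u[1]-10,u[1]+14,3): print(r,*g[r,u[0]-20:u[0]+21:2])
E
```

```text
grip_width: 0.11
finger_force: 49.3
position: [0.4393, 0.1346, 0.1521]
ee_rot: [[0.993, -0.114, 0.002], [-0.114, -0.993, -0.0], [0.002, -0.0, -1.0]]
rot [-0.0001 -0.0019  0.0004] d [0.0011 0.0005 0.0262]
0.03 [54, 222, 228, 228, 229, 230, 168, 230, 231, 203, 86, 205, 33]
0.01 [58, 201, 204, 205, 205, 160, 206, 207, 145, 173, 230, 91, 31]
-0.01 [53, 221, 228, 229, 229, 230, 181, 230, 212, 189, 45, 140, 26]
-0.03 [56, 221, 229, 221, 148, 150, 105, 151, 149, 149, 29, 139, 24]
[321 244]
234 206 42 33 35 32 36 32 43 230 229 228 226 226 212 35 29 27 31 32 31 43
237 43 20 31 34 33 32 33 17 46 52 56 56 54 46 24 19 29 29 34 31 43
240 37 38 34 32 35 35 36 37 40 33 54 46 36 33 35 31 35 33 54 49 44
243 36 32 38 30 32 36 36 38 35 80 90 80 50 35 30 34 34 59 148 149 93
246 35 37 37 39 35 36 32 35 38 88 86 79 52 38 38 36 37 38 57 69 53
249 77 77 76 77 79 79 76 78 82 93 92 89 84 73 77 74 76 76 76 76 77
252 78 77 76 78 78 77 78 81 90 94 91 89 81 68 73 73 76 78 76 81 76
255 125 100 97 94 94 100 130 99 92 94 92 88 79 66 87 126 120 96 94 90 92
```

```bash
python3 steer.py '[0,0,0,0.001,0.0005,0.008,0,0,0,0,0.001,0.0005,0.014,0,0,0,0,0.001,0.0005,0.02,0,0,0,0,0.001,0.0005,0.02,0,0,0,0,0.001,0.0005,0.02,0]' |sed -n 2,4p;  python3 steer.py '[0,0,0,0,0,0.002,0,0,0,0,0,0,0.004,0,0,0,0,0,0,0.006,0,0,0,0,0,0,0.007,0,0,0,0,0,0,0.007,0]'|sed -n 2,6p;  python3 steer.py '[0,0,0,0,0,0.002,0,0,0,0,0,0,0.003,0,0,0,0,0,0,0.003,0]'|sed -n 2,6p
```

```text
position: [0.4398, 0.1334, 0.1317]
ee_rot: [[0.993, -0.115, 0.001], [-0.115, -0.993, -0.0], [0.001, 0.0, -1.0]]
wrist_force: [-0.3, 0.6, 0.0]
position: [0.44, 0.1336, 0.1261]
ee_rot: [[0.993, -0.115, 0.001], [-0.115, -0.993, -0.0], [0.001, -0.0, -1.0]]
wrist_force: [-2.4, 0.4, 6.9]
grip_width: 0.112
finger_force: 50.1
position: [0.441, 0.1337, 0.1255]
ee_rot: [[0.993, -0.115, 0.002], [-0.115, -0.993, -0.0], [0.002, -0.0, -1.0]]
wrist_force: [-5.4, -0.8, 20.5]
grip_width: 0.112
finger_force: 51.5
```

Bottomed. Back up and over to the holster at tip height of about 0.1 m, then check the rockers and re-measure the tip.

```bash
python3 steer.py '[0,0,0,0,0,-0.03,0,0,0,0,0,0,-0.07,0,0,0,0,0,0.03,-0.07,0,0,0,0,0,0.06,-0.07,0,0,0,0,0.004,0.1,-0.07,0]' |sed -n 5,6p;  python3 steer.py '[0,0,0,0.003,0.047,0,0,0,0,0,0.003,0.047,0,0,0,0,0,0.003,0.047,0,0,0,0,0,0.003,0.047,0,0,0,0,0,0.003,0.047,0,0]'|sed -n 2,3p;  python3 steer.py '[0,0,0,0,0,0,0,0,0,0,0,0,0,0,0,0,0,0,0,0,0]'; python3 - <<'E'
from h import *
delta([*T(-.0408,-.1782),.2],TY)
s=sensors.read_state();p=cams.camera_params("wrist");im=cams.snapshot("wrist");cv2.imwrite("pics/w15.png",im);g=cv2.cvtColor(im,cv2.COLOR_BGR2GRAY)
for y in (.03,.01,-.01,-.03):
    print(y,[int(g[tuple(proj(p,[*T(x,y),.0445]).astype(int)[::-1])]) for x in np.arange(-.052,-.027,.002)])
R=np.array(s["ee_rot"]);X=np.array(s["position"])
u=proj(p,X+R@np.array([.0008,-.0007,.0814])).astype(int); print(u, proj(p,[*T(-.04,-.1775),.06]))
for r in range(u[1]-20,u[1]+16,2): print(r,*g[r,u[0]-24:u[0]+25:2])
E
```

```text
grip_width: 0.115
finger_force: 49.3
position: [0.43, -0.0122, 0.192]
ee_rot: [[0.994, -0.113, 0.002], [-0.113, -0.994, 0.0], [0.002, -0.0, -1.0]]
time: 35.2
position: [0.43, -0.0127, 0.1921]
ee_rot: [[0.994, -0.114, 0.002], [-0.114, -0.994, -0.0], [0.002, -0.0, -1.0]]
wrist_force: [0.9, 0.4, -0.1]
grip_width: 0.115
finger_force: 49.4
rot [-0.     -0.0019  0.0011] d [ 0.0009  0.0006 -0.0079]
0.03 [35, 218, 218, 218, 218, 219, 184, 219, 219, 200, 54, 220, 36]
0.01 [34, 200, 194, 197, 198, 149, 198, 199, 199, 187, 216, 160, 37]
-0.01 [29, 199, 220, 220, 219, 220, 173, 195, 197, 116, 25, 134, 36]
-0.03 [35, 179, 156, 143, 143, 104, 142, 142, 116, 128, 131, 82, 31]
[321 244] [322.24458991 223.99942453]
224 181 182 184 181 152 119 85 37 32 25 16 26 17 17 15 14 20 38 28 98 115 129 180 179 178
226 182 183 181 180 153 120 94 56 35 19 21 18 24 20 22 20 30 34 35 115 120 118 117 178 177
228 185 183 181 180 154 123 93 82 37 26 25 17 20 25 26 24 34 31 57 115 117 118 116 177 178
230 182 185 184 180 156 123 91 110 42 33 29 23 27 25 28 34 39 30 94 115 115 118 115 177 180
232 185 185 183 182 156 124 
[... 659 characters left out ...]
15 116 117
246 120 124 150 185 160 128 105 118 115 117 117 81 83 74 105 175 110 112 112 117 116 117 117 114 118
248 119 120 119 176 155 117 112 114 115 116 115 87 88 80 104 176 114 114 116 116 117 113 117 115 116
250 119 119 120 131 119 109 116 114 115 114 93 86 87 85 76 119 153 116 115 115 115 113 115 114 117
252 116 113 115 116 116 113 114 113 113 106 86 86 88 83 76 65 154 135 112 116 114 113 113 114 116
254 117 114 115 113 112 115 114 114 111 95 85 87 87 82 75 64 134 151 113 118 114 115 114 115 117
256 117 117 115 114 113 113 114 110 113 87 88 89 88 81 74 64 127 168 140 116 115 110 113 114 117
258 115 116 115 114 112 115 110 111 113 85 87 89 87 83 75 64 124 178 156 115 115 115 115 115 116
```

Rockers 1 and 3 are on; 2 and 4 are off (their profiles match each other). The holster mouth is where predicted, within about 1 mm, so I'm lowering the stylus.

```bash
python3 steer.py '[0,0,0,0.0009,0.0006,0.015,0,0,0,0,0.0009,0.0006,0.03,0,0,0,0,0.0009,0.0006,0.045,0,0,0,0,0.0009,0.0006,0.045,0,0,0,0,0.0009,0.0006,0.045,0]' |sed -n 2,4p;  python3 steer.py '[0,0,0,0,0,0.015,0,0,0,0,0,0,0.03,0,0,0,0,0,0,0.045,0,0,0,0,0,0,0.053,0,0,0,0,0,0,0.053,0]'|sed -n 2,6p;  python3 steer.py '[0,0,0,0,0,0.002,0,0,0,0,0,0,0.002,0,0,0,0,0,0,0.002,0]'|sed -n 2,6p; python3 -c "
from h import *
delta([*T(-.0408,-.1782),.0894],TY)"
```

```text
position: [0.4308, -0.014, 0.1472]
ee_rot: [[0.993, -0.115, 0.001], [-0.115, -0.993, -0.0], [0.001, -0.0, -1.0]]
wrist_force: [0.0, -0.8, -1.0]
position: [0.4317, -0.0139, 0.0942]
ee_rot: [[0.993, -0.116, 0.003], [-0.116, -0.993, 0.0], [0.003, -0.0, -1.0]]
wrist_force: [1.2, 0.3, -1.7]
grip_width: 0.106
finger_force: 50.0
position: [0.4318, -0.0141, 0.0926]
ee_rot: [[0.993, -0.115, 0.004], [-0.115, -0.993, -0.0], [0.004, -0.0, -1.0]]
wrist_force: [0.7, 1.4, -0.9]
grip_width: 0.114
finger_force: 50.0
rot [-0.0002 -0.0037 -0.0004] d [-0.001  -0.0005  0.0032]
```

```bash
python3 steer.py '[0,0,0,0,0,0.0025,0,0,0,0,0,0,0.0025,0,0,0,0,0,0,0.0025,0]'|sed -n 2,6p; python3 steer.py '[0,0,0,0,0,0,0.25,0,0,0,0,0,0,0.5,0,0,0,0,0,0,1,0,0,0,0,0,0,1,0,0,0,0,0,0,1]' 20|sed -n 2,6p;python3 steer.py '[0,0,0,0,0,-0.03,1,0,0,0,0,0,-0.07,1,0,0,0,0,0,-0.12,1,0,0,0,0,0,-0.16,1,0,0,0,-0.04,0,-0.16,1]' |sed -n 2,6p; python3 steer.py '[0,0,0,-0.02,0,0,1,0,0,0,-0.02,0,0,1,0,0,0,-0.02,0,0,1,0,0,0,-0.02,0,0,1,0,0,0,-0.02,0,0,1]'|sed -n 2,6p; python3 - <<'E'
from h import *
p=cams.camera_params("wrist");im=cams.snapshot("wrist");cv2.imwrite("pics/w16.png",im);g=cv2.cvtColor(im,cv2.COLOR_BGR2GRAY)
for y in (.03,.01,-.01,-.03):
    print(y,[int(g[tuple(proj(p,[*T(x,y),.0445]).astype(int)[::-1])]) for x in np.arange(-.052,-.027,.002)])
H=T(-.04,-.1775); print([np.round(proj(p,[*H,z])) for z in (.06,.138)])
u=proj(p,[*H,.138]).astype(int)
for r in range(u[1]-26,u[1]+20,3): print(r,*g[r,u[0]-30:u[0]+31:3])
# scene views: stylus and sleeves vs start
q=cams.camera_params("scene");A=cv2.imread("pics/scene0.png");B=cams.snapshot("scene");cv2.imwrite("pics/s16.png",B)
for n,im in (("start",A),("now",B)):
    m=cv2.inRange(cv2.cvtColor(im,cv2.COLOR_BGR2HSV),(8,120,80),(28,255,255))
    o=[]
    for y in (.095,0,-.095):
        u=proj(q,[*T(.03,y),.091]).astype(int); w=m[u[1]-16:u[1]+17,u[0]-12:u[0]+13]; o.append(round(np.nonzero(w)[0].mean()+u[1]-16,1))
    gg=cv2.cvtColor(im,cv2.COLOR_BGR2GRAY); st=[]
    for z in (.07,.09,.11,.13,.136,.145,.15):
        v=proj(q,[*H,z]).astype(int); row=gg[v[1],v[0]-10:v[0]+11]; d=np.nonzero(row<100)[0]; st.append((int(d.mean()-10),len(d)) if len(d) else None)
    print(n,o,st)
E
```

```text
position: [0.4316, -0.0141, 0.0899]
ee_rot: [[0.993, -0.115, 0.003], [-0.115, -0.993, -0.0], [0.003, -0.0, -1.0]]
wrist_force: [2.6, 0.9, -0.3]
grip_width: 0.118
finger_force: 50.0
position: [0.4307, -0.0141, 0.0895]
ee_rot: [[0.993, -0.115, 0.001], [-0.115, -0.993, -0.0], [0.001, 0.0, -1.0]]
wrist_force: [-1.0, -0.2, 0.6]
grip_width: 0.91
finger_force: 0.0
position: [0.3989, -0.0107, 0.2576]
ee_rot: [[0.993, -0.115, 0.02], [-0.115, -0.993, -0.003], [0.02, 0.001, -1.0]]
wrist_force: [-0.0, -0.1, 1.0]
grip_width: 1.001
finger_force: 0.0
position: [0.3719, -0.0073, 0.2495]
ee_rot: [[0.993, -0.115, 0.002], [-0.115, -0.993, -0.0], [0.002, 0.0, -1.0]]
wrist_force: [0.5, 0.3, 0.0]
grip_width: 1.001
finger_force: 0.0
0.03 [42, 188, 228, 228, 228, 229, 179, 229, 231, 205, 90, 208, 29]
0.01 [83, 210, 209, 211, 212, 158, 212, 213, 204, 189, 223, 166, 31]
-0.01 [24, 184, 229, 229, 230, 231, 175, 232, 211, 123, 109, 136, 25]
-0.03 [77, 190, 180, 153, 155, 124, 155, 154, 142, 103, 149, 83, 29]
[array([321., 149.]), array([321., 154.])]
128 102 115 117 175 160 137 93 123 125 126 124 126 154 191 19
[... 835 characters left out ...]
120 125 124 192 194 191 186 189
161 77 75 116 198 197 178 117 123 122 124 116 120 121 121 123 125 191 191 184 183 181
164 77 75 79 199 197 181 119 125 123 119 123 120 123 123 122 124 125 188 189 190 191
167 80 77 75 197 197 181 117 124 125 123 125 121 123 124 124 124 123 188 191 190 191
170 90 94 75 130 196 183 120 125 123 125 122 122 123 125 124 125 123 168 189 191 192
173 90 81 76 128 196 183 122 123 123 122 122 116 122 123 124 121 122 136 188 192 189
start [np.float64(293.7), np.float64(275.7), np.float64(259.0)] [(0, 2), (0, 4), (1, 3), (5, 11), (5, 10), (6, 6), (4, 3)]
now [np.float64(294.0), np.float64(275.7), np.float64(259.2)] [(0, 2), (0, 3), (0, 3), (4, 10), (5, 9), (6, 4), (5, 1)]
```

All checks agree: both sleeves are forward, rockers 1 and 3 on, 2 and 4 off, and the stylus is standing in its holster as at the start. Handing in.

```bash
python3 -c "
from cell import arm, cams, order, sensors
print(order.finish_job())"
```

```text
the job is handed in; nothing more can be done
None
```

The job is handed in; no verdict came back. By my measurements both capsules are locked in ports 1 and 3 with rockers 1 and 3 on, rocker 2 off and the vent closed. The stylus is back in its holster, and the arm's moves stayed clear of the beaker and petri dish.

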